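Nip a newly backed coaster in the quick clamp and post it into the stock box

ROBOT

A 6-joint arm with a two-finger parallel gripper is mounted at the origin on the work surface. World frame = base frame: x ahead of the robot, y to its left, z up, the work surface at z = 0. Lengths are in mm, angles in rad, forces in N, time in s.
With the tool pointing down it reaches from about 275 to 825 mm from the base axis. Payload 5.2 kg.
Tool frame: the origin (TCP) lies between the finger pads; the fingertips stand 22 mm ahead of it and the grasp point (between the pads) lies 3 mm ahead of it; z points along the fingers, y is the direction in which the jaws open and shut (so a half turn about z gives the same grasp; the last joint's range is limited). The gripper opens to 93 mm and grips with 3 to 60 N. Pads are 15 mm wide; open, the fingers measure 128 mm over their backs; the gripper's body (75 mm by 188 mm) begins 65 mm behind the grasp point.
Start: joints at [1.064, 0.259, 1.535, -0, 1.348, -0.203], TCP at [164.509, 524.825, 212.953] pointing down, gripper open.
Joint ranges: [-3.14, 3.14], [-0.91, 2.08], [0.19, 2.58], [-1.22, 4.36], [0.22, 2.71], [-3.12, 3.12]. Speed limits (rad/s): [2.57, 2.57, 3.14, 3.14, 3.14, 3.14].

INTERFACE

Orientations are given as a unit quaternion [w, x, y, z].
In Python, from workcell import bot gives the robot as it stands. The module is installed in compiled form; this text tells all that it offers.
- The arm moves only by the tool step_arm, never from a script. Its arguments are lists of equal length, an entry for each row: "travel": the shift along the tool's x, y, z in m, a list of three; "roll": the turn about the tool's z in degrees; "claw": the opening, from 0 (shut) to 1 (fully open). A call has 1 to 20 rows; each row is the pose to reach, as a shift and turn from the pose measured when the call began, along the tool's axes at that moment; what a row does not reach only later rows make up. A row lasts 1/8 s, in which the tool goes at most 62.5 mm and 10.7 degrees, less where a joint would pass 70% of its speed; a pose out of reach is approached as far as the arm can. A call with a gripper value outside its range is refused whole. The fingers move at their own pace and stop on an object; the grip force is fixed at half the most. Time passes only in rows, so rows that repeat a pose let the fingers close. It gives the time, the measured TCP pose, the force and the opening at its end, in the units of the state.
- bot.get_state(): the state, without advancing time (a new reading comes with each control period).
- bot.get_image(name): name is "side" or "top" or "wrist"; returns the picture (480x640x3 uint8, red, green, blue); there is no depth.
- bot.get_calibration(name): a dict with "fx", "fy", "cx", "cy" (pixels), "rvec" (rotation vector, rad) and "tvec" (3), from world to camera coordinates, as OpenCV has them. Camera axes: x right, y down, z forward; pixel columns grow to the right and rows downward; lengths in mm; the calibration is good to about 2 mm. A picture is of the moment at which its call begins: read the wrist's pose just before it. get_calibration takes no time and is no camera call; for the wrist camera it gives the pose at the moment of the call.
- bot.hand_in(): hands the job in, once; it reports no verdict.
The state is a dict: "t": time; "joint_positions": joint angles; "joint_vel": joint speeds; "effort": joint torques, N m; "tool_pos": TCP position; "orientation": TCP orientation; "contact_force": force on the tool from outside, world axes, zero at the start; "ft_torque": the same for the moment, N m; "finger_gap": finger opening in mm.
Only numpy, scipy, OpenCV 4.12 (cv2) and the standard library are available. Lean on these libraries where they do the work, as an engineer would, in place of code of your own. Each camera call takes 0.05 s, during which the arm holds its last target.

TASK

The tall wooden coaster in the rack has just had its cork backing stuck on: stand it upright between the jaws of the bench clamp, squeeze the trigger again and again until the jaws grip it by themselves, and leave it gripped, hand off, for about two seconds. Then hold the release tab down until the jaw has sprung fully open, take the coaster by its two flat faces, lower it at least half its height into the slot of the stock box before letting go, and let it slip fully inside. Leave the other coasters, the mug and the bowl where they are.

Things in the scene. Friction and masses are not known exactly. Their poses are not given: they have to be found in the camera images.
- tall_coaster: Tall coaster to work on, 60 g: a plate 12 mm thick (its x: 8 mm brown wood, 4 mm cork on the +x face), 64 mm long (y), 88 mm high (z). Origin: centre of its underside. Starts upright in any one of the rack's places, where only its two 12 mm wide ends (64 mm apart) can be grasped. In the clamp its top 36 mm stands above the jaws, so its flat faces can be pinched there.
- square_coaster_a: Bystander in the rack: same coaster but only 64 mm high (12 x 64 x 64 mm, 45 g). Origin: centre of its underside.
- square_coaster_b: Bystander in the rack: another one, 12 x 64 x 64 mm, 45 g. Origin: centre of its underside.
- rack: Light wooden rack, fixed; origin: centre of its underside. Three upright places, each 15 mm wide, at x = -34, 0 and +34 mm, floor at z = 10 mm; a coaster's length lies along the rack's y. The dividers (19 mm thick between places, 10 mm outside) rise to z = 96 mm and are 28 mm long in y, so the coasters' ends stick out 18 mm on both sides.
- clamp: Bench quick clamp, fixed. Origin on the table under the fixed jaw's gripping face; x runs along the bar from the jaws to the pistol grip and the tab, y across, z up. Housing x = 15 to 185 mm, 36 mm wide, top z = 46 mm. On it: sprung trigger (x = 60 to 68), fixed pistol grip (x = 92 to 108), release tab (x = 141 to 169). A 12 mm bar runs through at z = 22 to 34, its tail up to x = 238.
- clamp_jaw (a point): Foot of the fixed jaw's gripping face (clamp frame 0, 0, 40 mm); axes as the clamp's. The fixed jaw is 18 mm thick (x = 0 to 18), 36 mm wide (y), top at z = 92 mm. The bed before it, x = -78 to 0, is two rails at 10 to 24 mm either side of the middle, top at z = 40 mm: the work stands across them, its length along y. The moving jaw closes in from the -x side.
- jaw_bar (a joint): Travel of the moving jaw towards the fixed jaw, m; 0 = fully open (gap 52 mm); the gap is 52 mm minus this. 0.040 when it touches the 12 mm coaster against the fixed jaw, 0.042 to 0.046 with its pad pressed in. A light spring (under 1 N) opens it, a brake (about 7 N) holds it where it is. A full squeeze of the trigger advances it 9 to 18 mm: it takes two to four squeezes.
- jaw_pad: Rubber pad on the moving jaw, 36 mm wide, z = 45 to 91 mm, top of the jaw at z = 92 mm, jaw and pad 18 mm thick. It gives up to 4 mm, 1.2 N per mm. Frame: the clamp's, moved along x by jaw_bar; its gripping face lies at x = -52 mm there.
- jaw_face (a point): Centre of the gripping face of the moving jaw's pad, 68 mm above the table. Axes as the clamp's.
- trigger (a joint): Travel of the trigger towards the fixed pistol grip (+x), m: 0 = let out, 0.022 = fully squeezed. Driving the jaw takes about 13 N, nipping the coaster 18 to 30 N. The first 4 to 13 mm of a squeeze are idle, then the jaw follows 1:1; with the coaster gripped the trigger stops short. Let it out fully between squeezes (it springs back on its own).
- trigger_face (a point): Middle of the upper part of the trigger's outer face (away from the grip), 108 mm above the table; trigger 8 mm thick, 24 mm wide, top at z = 128 mm. 42 mm are free between it and the fixed jaw. Axes as the clamp's.
- grip_back (a point): Middle of the back face of the fixed pistol grip (away from the trigger), 108 mm above the table, at clamp x = 108 mm; the grip is 16 mm thick, 26 mm wide, top at z = 130 mm. Over trigger and grip it measures 48 mm at rest and 26 mm fully squeezed; only the trigger side moves, so the middle shifts from x = 84 to x = 95 mm.
- release_tab (a joint): Travel of the release tab downwards, m: 0 = up, 0.006 = fully down. 12 N start it, 13 N push it fully down. From about 0.001 down the brake is off and the jaw springs fully open in about half a second (trigger let out meanwhile); let go, the tab springs up and the brake holds the jaw again.
- tab_top (a point): Middle of the upper face of the release tab, a ribbed plate 28 mm (x) by 32 mm (y), 62 mm above the table when up, at clamp x = 155 mm; 33 mm are free between it and the pistol grip. Axes as the clamp's.
- stock_box: Plywood stock box, fixed, 60 mm (x) by 90 mm (y); origin: centre of its underside. Lid top at z = 100 mm, inner floor at z = 5 mm. The slot in its 8 mm lid is 17 mm wide (x) and 70 mm long (y). Metal cheeks stand at the slot's ends (30 mm wide in x, inner faces 70 mm apart, top at z = 152 mm): a coaster held by its ends cannot be lowered far, one held by its faces can.
- slot (a point): Centre of the slot at the top of the lid, 100 mm above the table; x across the slot, y along it.
- mug: Bystander: white mug, 76 mm across, 85 mm high. Origin: centre of its underside.
- bowl: Bystander: white bowl, 110 mm across, 50 mm high. Origin: centre of its underside.
Not all that is in view belongs to the job. Leave any green or purple look-alike of the tall_coaster alone.

How it is judged (in metres and radians):
On the way, in this order (a step that is already met when the one before it is completed fails the run):
1. with the tall coaster standing on the bed between the jaws, the trigger is squeezed more than half-way (x of tall_coaster in the frame of clamp between -0.045 and 0.002 m and y of tall_coaster in the frame of clamp between -0.02 and 0.02 m and z of tall_coaster in the frame of clamp between 0.03 and 0.05 m and angle between tall_coaster's own z axis and vertical below 0.2 rad and value of joint trigger above 0.011 m).
2. the clamp grips the coaster by itself (over 2 N at the moving jaw), trigger let out, fingers off the coaster, for a second (x of tall_coaster in the frame of clamp between -0.045 and 0.002 m and y of tall_coaster in the frame of clamp between -0.02 and 0.02 m and z of tall_coaster in the frame of clamp between 0.03 and 0.05 m and angle between tall_coaster's own z axis and vertical below 0.2 rad and contact force between tall_coaster and jaw_pad above 2 N and value of joint trigger below 0.003 m and contact force between the fingers and tall_coaster below 0.3 N), for 1 s.
3. the release tab is held down and the jaw has sprung open (within 6 mm of fully), the coaster still standing in the clamp (x of tall_coaster in the frame of clamp between -0.045 and 0.002 m and y of tall_coaster in the frame of clamp between -0.02 and 0.02 m and z of tall_coaster in the frame of clamp between 0.03 and 0.05 m and angle between tall_coaster's own z axis and vertical below 0.2 rad and value of joint release_tab above 0.001 m and value of joint jaw_bar below 0.006 m).
4. the coaster, still held by the fingers, is lowered upright into the slot by 38 mm or more (x of tall_coaster in the frame of stock_box between -0.015 and 0.015 m and y of tall_coaster in the frame of stock_box between -0.012 and 0.012 m and z of tall_coaster in the frame of stock_box below 0.062 m and angle between tall_coaster's own z axis and vertical below 0.15 rad and contact force between the fingers and tall_coaster above 0.5 N).
At the end, for the whole second after the job is handed in: The tall coaster is at rest wholly inside the stock box (its lower edge within 20 mm of the box's underside level), let go; the clamp stands open (within 12 mm of fully) with trigger and tab out; the square coasters have moved less than 20 mm, mug and bowl less than 30 mm (x of tall_coaster in the frame of stock_box between -0.03 and 0.03 m and y of tall_coaster in the frame of stock_box between -0.025 and 0.025 m and z of tall_coaster in the frame of stock_box below 0.02 m and linear speed of tall_coaster below 0.02 m/s and value of joint jaw_bar below 0.012 m and value of joint trigger below 0.003 m and value of joint release_tab below 0.001 m and distance of each of square_coaster_a, square_coaster_b from where it was at the start of the episode below 0.02 m and distance of each of mug, bowl from where it was at the start of the episode below 0.03 m); the robot touches nothing.
It fails at once if a square coaster is moved by more than 50 mm, or the mug or the bowl by more than 50 mm (distance of any of square_coaster_a, square_coaster_b, mug, bowl from where it was at the start of the episode above 0.05 m).
It also fails if it takes over 72 s, if anything falls off the work surface, if the arm or the gripper's body presses on something with over 40 N, if the wrist force passes 120 N, or if a joint passes its speed limit or range.

## Working session

There is one attempt and no reset: what is moved stays moved. The work goes in short steps, Python scripts to look and compute and a tool call to move; the robot and the scene stay as the last step left them, time stands still between calls to the robot, and variables do not carry over. Pictures are saved under pics/ and viewed, and the job is handed in when it is done.

Besides the shell and the picture viewer there is one more tool, called after "Emit:" in YAML: its name, and indented under it one key for each argument. step_arm: Moves the arm, as the interface text tells. Its arguments: {"type":"object","properties":{"travel":{"type":"array"},"roll":{"type":"array"},"claw":{"type":"array"}},"required":["travel","roll","claw"]}

```bash
mkdir -p pics
cat > h.py <<'E'
import numpy as np, cv2
from workcell import bot
from scipy.spatial.transform import Rotation as R
def cal(n):
    c=bot.get_calibration(n)
    K=np.array([[c['fx'],0,c['cx']],[0,c['fy'],c['cy']],[0,0,1.]])
    return K,np.array(c['rvec'],float).ravel(),np.array(c['tvec'],float).ravel()
def ray(c,px):
    K,r,t=c; Rm=cv2.Rodrigues(r)[0]
    d=np.linalg.inv(K)@np.array([px[0],px[1],1.]); return -Rm.T@t, Rm.T@d
def plane(c,px,z):
    o,d=ray(c,px); return o+d*(z-o[2])/d[2]
def proj(c,P):
    K,r,t=c; return cv2.projectPoints(np.array(P,float).reshape(-1,3),r,t,K,None)[0].reshape(-1,2)
def shot(n,f):
    c=cal(n); im=bot.get_image(n)[:,:,::-1].copy(); cv2.imwrite('pics/'+f,im); return c,im
E
python3 - <<'E'
from h import *
for n in ['side','top','wrist']:
    c,im=shot(n,n+'0.png'); print(n,c[0][0,0],ray(c,(320,240)))
s=bot.get_state(); print(s['t'],s['tool_pos'],s['orientation'],s['finger_gap'])
E
```

```text
side 473.48128052063646 (array([247.99259795, 605.23400825, 844.22098219]), array([ 0.3269759 , -0.57184672, -0.75252673]))
top 475.3807103827914 (array([ 452.67032675,   51.88242984, 1273.63312664]), array([ 0.11978426, -0.02493444, -0.99269761]))
wrist 367.6857215386005 (array([ 88.97790902, 546.60777903, 383.93627755]), array([ 0.27182697, -0.09029369, -0.95811037]))
0.15 [164.33470729 524.44472028 212.31864175] [-2.30914959e-04  1.51360051e-01  9.88478453e-01 -6.55262880e-04] 92.84455044514333
```

View pics/side0.png

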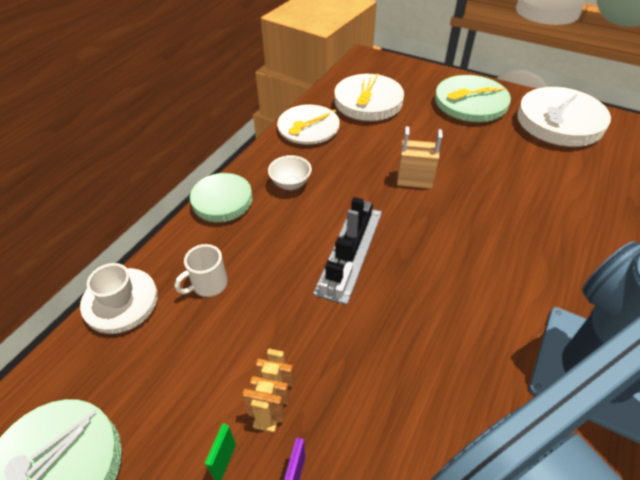

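View pics/top0.png

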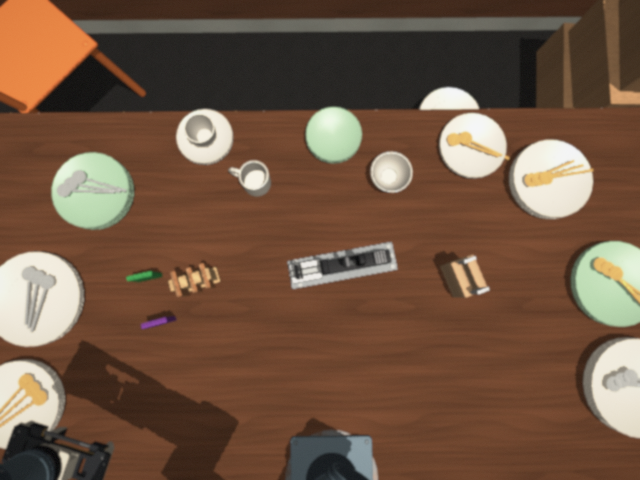

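View pics/wrist0.png

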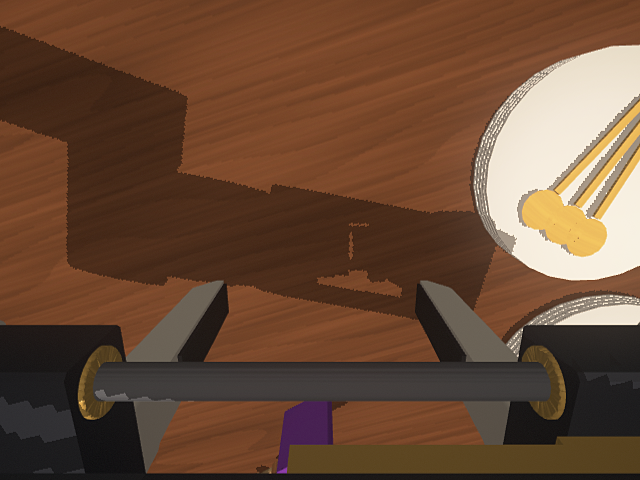

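Run:
```python
from h import *
t=cv2.imread('pics/top0.png'); s=cv2.imread('pics/side0.png')
a=cv2.resize(t[250:310,150:240],None,fx=8,fy=8,interpolation=cv2.INTER_CUBIC); cv2.imwrite('pics/t_rack.png',a)
a=cv2.resize(s[335:445,220:320],None,fx=5,fy=5,interpolation=cv2.INTER_CUBIC); cv2.imwrite('pics/s_rack.png',a)
a=cv2.resize(t[225:310,280:410],None,fx=6,fy=6,interpolation=cv2.INTER_CUBIC); cv2.imwrite('pics/t_clamp.png',a)
a=cv2.resize(s[190:310,305:395],None,fx=5,fy=5,interpolation=cv2.INTER_CUBIC); cv2.imwrite('pics/s_clamp.png',a)
a=cv2.resize(t[245:305,430:500],None,fx=8,fy=8,interpolation=cv2.INTER_CUBIC); cv2.imwrite('pics/t_box.png',a)
```

```text
(no output)
```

View pics/t_rack.png

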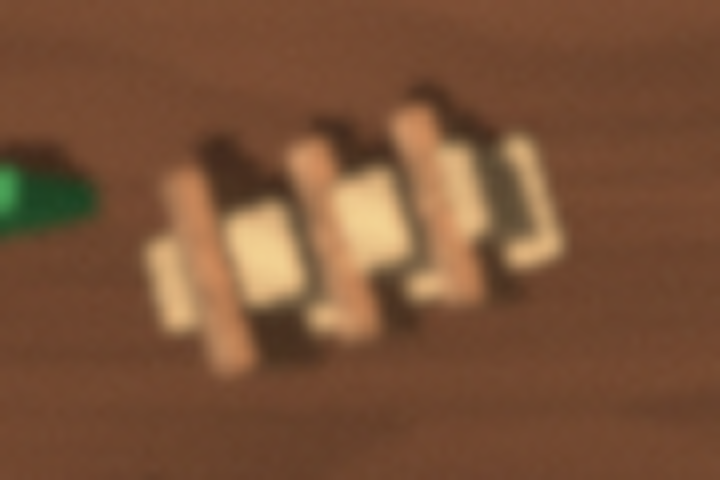

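View pics/s_rack.png

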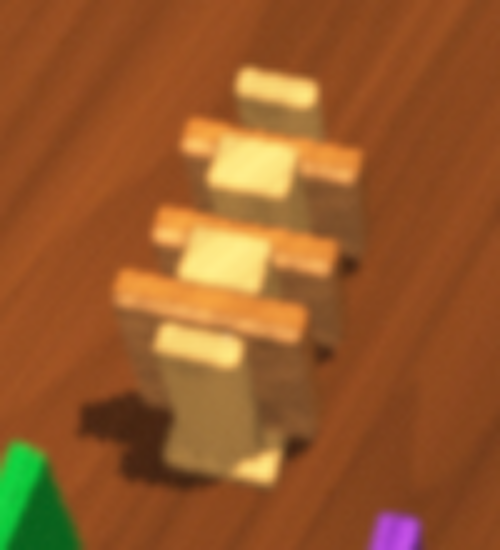

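View pics/t_clamp.png

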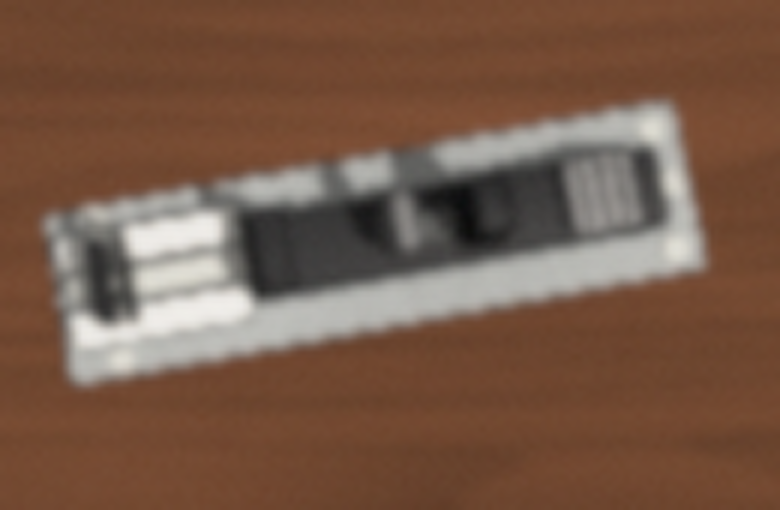

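View pics/s_clamp.png

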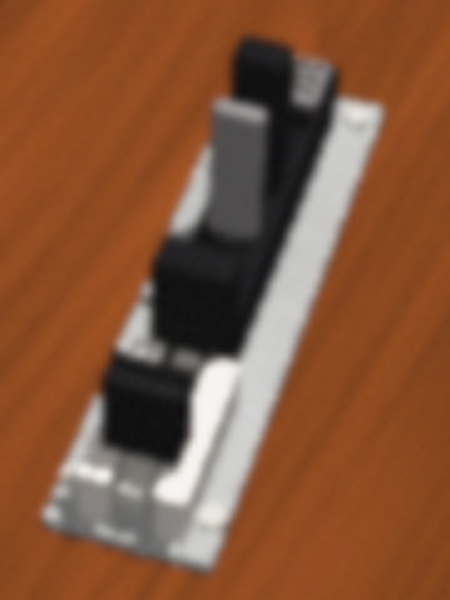

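View pics/t_box.png

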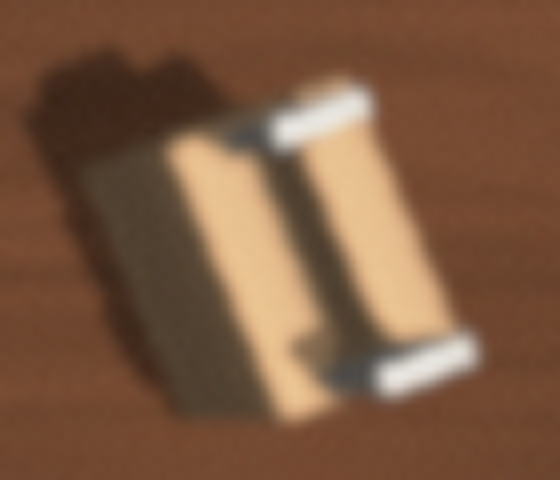

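Run:
```python
from h import *
t,s=cal('top'),cal('side')
T=lambda p,f,o:(p[0]/f+o[0],p[1]/f+o[1])
# coaster1 top ends in top crop / side crop
def tri(a,b):
    o1,d1=ray(t,a);o2,d2=ray(s,b)
    A=np.stack([d1,-d2],1);x=np.linalg.lstsq(A,o2-o1,rcond=None)[0]
    p,q=o1+d1*x[0],o2+d2*x[1];return (p+q)/2,np.linalg.norm(p-q)
off=(150,250);so=(220,335)
for a,b in [((185,172),(128,280)),((232,368),(295,322)),((312,150),(165,218)),((360,330),(325,255)),((412,112),(195,130)),((462,295),(350,165))]:
    print(tri(T(a,8,off),T(b,5,so)))
print('clamp base corners z~6?')
for p in [(45,215),(80,380),(670,102),(705,265)]: print(plane(t,T(p,6,(280,225)),8))
print('tab',plane(t,T((608,190),6,(280,225)),62))
print('box slot',plane(t,T((325,255),8,(430,245)),100))
print('box cheeks',plane(t,T((322,118),8,(430,245)),152),plane(t,T((428,365),8,(430,245)),152))
```

```text
(array([519.02461707, 384.70153471,  98.00173681]), np.float64(2.370137655470554))
(array([460.99244644, 369.33422224,  99.77511674]), np.float64(2.1785269912857306))
(array([528.12376827, 352.54657683,  73.9896726 ]), np.float64(0.43727815473319076))
(array([472.29846663, 336.53477951,  74.05468312]), np.float64(1.7300282591590217))
(array([538.66633598, 320.72793604,  74.27362075]), np.float64(1.9623551659490799))
(array([482.45670925, 304.63615521,  74.37431047]), np.float64(0.9125768978464326))
clamp base corners z~6?
[550.35814408 107.45705436   8.        ]
[477.35761958  92.34306081   8.        ]
[ 598.01458498 -172.16613131    8.        ]
[ 525.04025827 -185.29949487    8.        ]
tab [ 554.32935308 -134.88645803   62.        ]
box slot [ 498.85442247 -348.04594024  100.        ]
box cheeks [ 537.24312934 -331.67247624  152.        ] [ 464.29319423 -358.86718253  152.        ]
```

```bash
cat >> h.py <<'E'
def mv(target,psi_deg):
    """shift in tool axes (m) and roll (deg) to reach TCP target (mm), tool-y angle psi mod 180 not applied"""
    s=bot.get_state(); q=s['orientation']; Rm=R.from_quat([q[1],q[2],q[3],q[0]])
    p=np.array(s['tool_pos']); d=Rm.inv().apply(np.array(target)-p)/1000
    M=Rm.as_matrix(); psi=np.degrees(np.arctan2(M[1,1],M[0,1]))
    print('t %.2f pos %s psi %.2f tilt %.2fdeg gap %.1f F %s j6 %.2f'%(s['t'],p.round(1),psi,np.degrees(np.arccos(-M[2,2])),s['finger_gap'],np.round(s['contact_force'],1),s['joint_positions'][5]))
    print('travel',d.round(4),'roll',round(psi-psi_deg,2))
E
python3 -c "
from h import *
mv((474,435,240),15)"
```

```text
t 0.15 pos [164.3 524.4 212.3] psi 72.59 tilt 0.08deg gap 92.8 F [-1.   0.2  0.3] j6 -0.20
travel [-0.3222  0.0073 -0.0278] roll 57.59
```

Emit:
step_arm:
  travel:
    - [-0.04,0.001,-0.01]
    - [-0.09,0.002,-0.028]
    - [-0.14,0.003,-0.028]
    - [-0.19,0.004,-0.028]
    - [-0.24,0.005,-0.028]
    - [-0.29,0.006,-0.028]
    - [-0.322,0.007,-0.028]
    - [-0.322,0.007,-0.028]
    - [-0.322,0.007,-0.028]
  roll: [8,17,26,35,44,53,57.6,57.6,57.6]
  claw: [1,1,1,1,1,1,1,1,1]

```text
t: 1.27
tool_pos: [472.9, 434.9, 239.8]
orientation: [-0.0, 0.608, 0.794, -0.001]
contact_force: [-1.1, 1.1, -0.2]
finger_gap: 93.1
```

Run:
```python
from h import *
mv((474,435,240),15)
np.save('w1.npy',np.array([1])); c,im=shot('wrist','wrist1.png')
import pickle; pickle.dump(c,open('w1.pkl','wb'))
```

```text
t 1.27 pos [472.9 434.9 239.8] psi 15.05 tilt 0.15deg gap 93.1 F [-1.1  1.1 -0.2] j6 0.31
travel [-0.0002  0.0011 -0.0002] roll 0.05
```

View pics/wrist1.png

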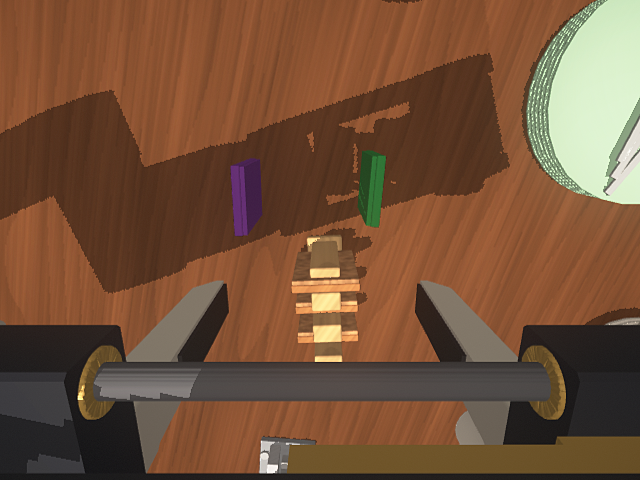

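Run:
```python
from h import *
import pickle
c=pickle.load(open('w1.pkl','rb'))
im=cv2.imread('pics/wrist1.png')
cv2.imwrite('pics/w1c.png',cv2.resize(im[225:370,270:380],None,fx=5,fy=5,interpolation=cv2.INTER_NEAREST))
```

```text
(no output)
```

View pics/w1c.png

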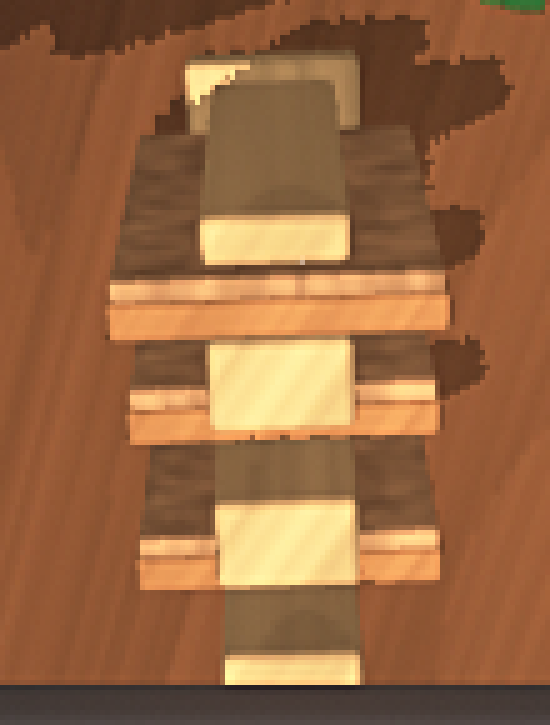

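Run:
```python
from h import *
import pickle
c=pickle.load(open('w1.pkl','rb'))
P=[plane(c,(270+x/5-.4,225+y/5-.4),98) for x,y in [(109,283),(445,270),(110,340),(450,335)]]
P=np.array(P);print(P.round(1)); d=P[1]-P[0];d2=P[3]-P[2]
print(np.linalg.norm(d),np.linalg.norm(d2),np.degrees(np.arctan2(d[1],d[0])),np.degrees(np.arctan2(d2[1],d2[0])),P.mean(0))
# rack base angle via divider tops z=96 and square tops z=74
for a,b in [((130,405),(436,392)),((140,555),(440,545)),((130,443),(440,432)),((140,589),(440,578))]:
    A,B=[plane(c,(270+x/5-.4,225+y/5-.4),74) for x,y in(a,b)];print(np.linalg.norm(B-A),np.degrees(np.arctan2(*(B-A)[1::-1])),(A+B)/2)
m=P.mean(0)
mv((m[0],m[1],150),15.5)
```

```text
[[460.3 373.7  98. ]
 [519.3 392.3  98. ]
 [463.2 362.7  98. ]
 [523.9 380.1  98. ]]
61.83122558061072 63.167732668539294 17.465911865799402 15.998257220149682 [491.65442466 377.20453875  98.        ]
61.89616009370644 17.763391020002654 [500.74048968 347.95139301  74.        ]
62.268489986605644 17.25412428560167 [511.24883648 314.93869315  74.        ]
63.105761405263735 17.340310680184846 [503.434564   339.62880662  74.        ]
62.645464938643364 17.486358750283713 [513.33192808 307.31505582  74.        ]
t 1.32 pos [472.5 435.2 240.1] psi 15.08 tilt 0.12deg gap 93.1 F [-0.8  0.2  0.4] j6 0.31
travel [-0.0609  0.0036  0.0901] roll -0.42
```

```bash
python3 -c "
from h import *
mv((491.2,377.2,145),17.4)"
```

```text
t 1.32 pos [472.5 435.2 240.1] psi 15.08 tilt 0.12deg gap 93.1 F [-0.8  0.2  0.4] j6 0.31
travel [-0.0608  0.0031  0.0951] roll -2.32
```

Emit:
step_arm:
  travel:
    - [-0.03,0.002,0.02]
    - [-0.061,0.003,0.06]
    - [-0.061,0.003,0.095]
    - [-0.061,0.003,0.095]
    - [-0.061,0.003,0.125]
    - [-0.061,0.003,0.15]
    - [-0.061,0.003,0.165]
    - [-0.061,0.003,0.165]
    - [-0.061,0.003,0.165]
  roll: [-2.3,-2.3,-2.3,-2.3,-2.3,-2.3,-2.3,-2.3,-2.3]
  claw: [1,1,1,1,1,1,1,1,1]

```text
t: 2.45
tool_pos: [491.7, 377.6, 76.6]
orientation: [0.0, 0.592, 0.806, 0.0]
contact_force: [0.7, 0.6, 0.0]
finger_gap: 92.8
```

Run:
```python
from h import *
mv((491.2,377.2,75),17.4)
shot('wrist','wrist2.png')
```

```text
t 2.45 pos [491.7 377.6  76.6] psi 17.42 tilt 0.02deg gap 92.8 F [0.7 0.6 0. ] j6 0.17
travel [-0.0002 -0.0006  0.0016] roll 0.02
```

View pics/wrist2.png

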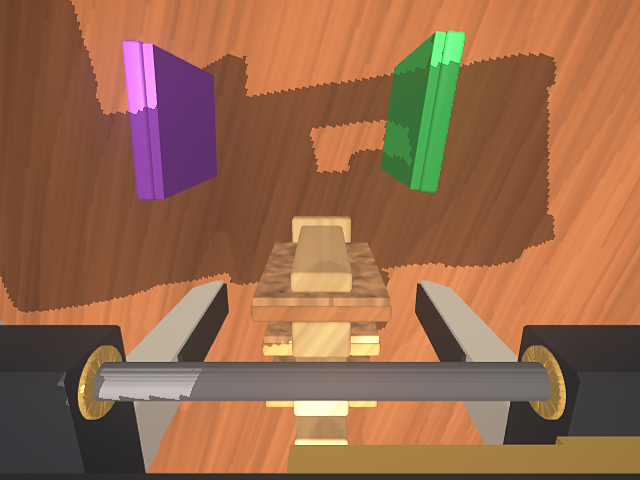

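The coaster (columns 252–391, row ~305) sits centred between the fingertips (225 and 418). I'll close.

Emit:
step_arm:
  travel:
    - [0,0,0]
    - [0,0,0]
    - [0,0,0]
    - [0,0,0]
    - [0,0,0]
    - [0,0,0]
  roll: [0,0,0,0,0,0]
  claw: [0.5,0.5,0.5,0.5,0.5,0.5]

```text
t: 3.25
tool_pos: [491.9, 377.5, 76.7]
orientation: [0.0, 0.592, 0.806, 0.0]
contact_force: [-0.0, -0.0, 1.7]
finger_gap: 63.8
```

Run:
```python
from h import *
mv((491.2,377.2,225),17.4)
```

```text
t 3.25 pos [491.9 377.5  76.7] psi 17.41 tilt 0.04deg gap 63.8 F [-0.  -0.   1.7] j6 0.17
travel [-0.0002 -0.0006 -0.1483] roll 0.01
```

Run:
```python
from h import *
t=cal('top')
T=lambda p:(p[0]/6+280,p[1]/6+225)
for n,p,z in [('fixed jaw face near/far',(243,212),92),('',(255,296),92),('jaw pad',(118,235),92),('',(132,318),92),('trig top mid',(402,220),128),('grip',(485,215),130),('tab c',(606,190),62)]:
    print(n,plane(t,T(p),z).round(1))
o=np.array([528.2,17.9]);u=np.array([.1687,-.9857])
mv((*(o+u*45),225),9.7)
```

```text
fixed jaw face near/far [544.3  21.6  92. ]
 [509.4  17.1  92. ]
jaw pad [535.3  73.6  92. ]
 [500.9  68.   92. ]
trig top mid [537.6 -41.4 128. ]
grip [539.1 -74.6 130. ]
tab c [ 554.3 -134.    62. ]
t 3.25 pos [491.9 377.5  76.7] psi 17.41 tilt 0.04deg gap 63.8 F [-0.  -0.   1.7] j6 0.17
travel [-0.3987 -0.0789 -0.1482] roll 7.71
```

Emit:
step_arm:
  travel:
    - [0,0,-0.02]
    - [0,0,-0.05]
    - [0,0,-0.09]
    - [0,0,-0.13]
    - [-0.03,-0.006,-0.148]
    - [-0.07,-0.014,-0.148]
    - [-0.115,-0.023,-0.148]
    - [-0.165,-0.033,-0.148]
    - [-0.215,-0.043,-0.148]
    - [-0.265,-0.053,-0.148]
    - [-0.315,-0.062,-0.148]
    - [-0.36,-0.071,-0.148]
    - [-0.39,-0.077,-0.148]
    - [-0.399,-0.079,-0.148]
    - [-0.399,-0.079,-0.148]
    - [-0.399,-0.079,-0.148]
  roll: [0,0,0,0,0,1,2,3,4,5,6,7,7.7,7.7,7.7,7.7]
  claw: [0.5,0.5,0.5,0.5,0.5,0.5,0.5,0.5,0.5,0.5,0.5,0.5,0.5,0.5,0.5,0.5]

```text
t: 5.25
tool_pos: [535.5, -25.6, 224.7]
orientation: [0.0, 0.644, 0.765, 0.0]
contact_force: [0.6, 1.1, -0.5]
finger_gap: 63.8
```

Run:
```python
from h import *
import pickle
mv((491.2,377.2,225),9.7)
c,im=shot('wrist','wrist3.png');pickle.dump(c,open('w3.pkl','wb'))
cv2.imwrite('pics/w3c.png',cv2.resize(im[0:300,180:480],None,fx=2.4,fy=2,interpolation=cv2.INTER_CUBIC)) if 0 else None
```

```text
t 5.25 pos [535.5 -25.6 224.7] psi 9.78 tilt 0.03deg gap 63.8 F [ 0.6  1.1 -0.5] j6 -0.43
travel [ 4.045e-01  2.470e-02 -1.000e-04] roll 0.08
```

View pics/wrist3.png

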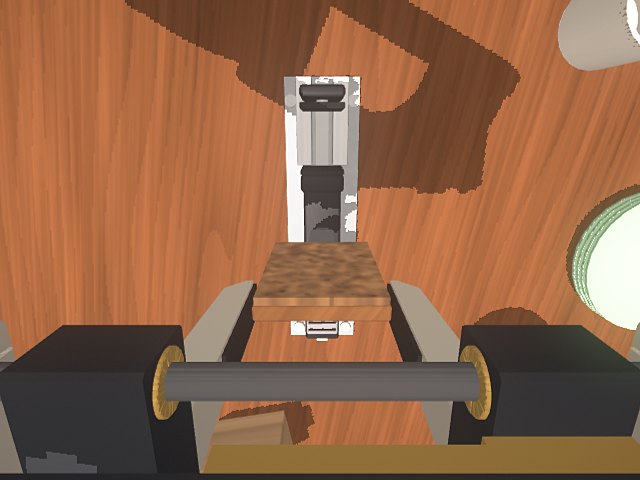

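Run:
```python
from h import *
im=cv2.imread('pics/wrist3.png')
cv2.imwrite('pics/w3c.png',cv2.resize(im[65:245,270:380],None,fx=5,fy=3.3,interpolation=cv2.INTER_NEAREST))
```

```text
(no output)
```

View pics/w3c.png

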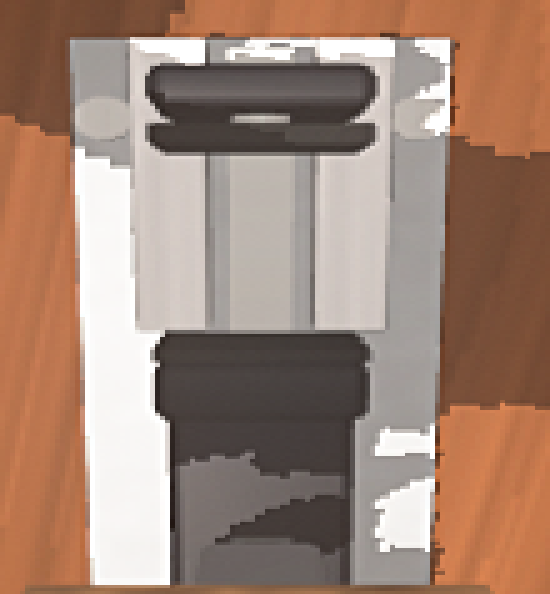

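Run:
```python
from h import *
import pickle
c=pickle.load(open('w3.pkl','rb'))
f=lambda x,y,z:plane(c,(270+x/5-.4,65+y/3.3-.4),z)
A,B=f(135,330,40),f(388,329,40);C,D=f(130,38,40),f(395,38,40)
print(A,B,C,D); print(np.linalg.norm(B-A),np.linalg.norm(C-A),np.linalg.norm(D-B))
o=(A+B)/2;m=(C+D)/2;d=o-m;print(o,np.degrees(np.arctan2(d[1],d[0])),np.degrees(np.arctan2(*(B-A)[1::-1])))
```

```text
[504.59036501  16.01603514  40.        ] [552.09777922  24.46979764  40.        ] [491.99264086  92.78093799  40.        ] [538.67200826 100.81366591  40.        ]
48.253709755413574 77.79172810879196 77.5154020127052
[528.34407212  20.24291639  40.        ] -80.353771757673 10.089950394838779
```

Run:
```python
from h import *
mv((526.4,29.5,108.5),9.9)
```

```text
t 5.30 pos [535.6 -25.5 224.8] psi 9.79 tilt 0.04deg gap 63.9 F [-0.   1.1 -1.1] j6 -0.43
travel [0.0557 0.0002 0.1163] roll -0.11
```

Emit:
step_arm:
  travel:
    - [0.02,0,0]
    - [0.045,0,0]
    - [0.0557,0,0.01]
    - [0.0557,0,0.04]
    - [0.0557,0,0.07]
    - [0.0557,0,0.095]
    - [0.0557,0,0.108]
    - [0.0557,0,0.1145]
    - [0.0557,0,0.1165]
    - [0.0557,0,0.117]
  roll: [-0.1,-0.1,-0.1,-0.1,-0.1,-0.1,-0.1,-0.1,-0.1,-0.1]
  claw: [0.5,0.5,0.5,0.5,0.5,0.5,0.5,0.5,0.5,0.5]

```text
t: 6.55
tool_pos: [526.7, 29.3, 108.4]
orientation: [0.001, 0.644, 0.765, 0.001]
contact_force: [0.4, -0.5, -0.3]
finger_gap: 63.7
```

Run:
```python
from h import *
mv((526.4,29.5,107),9.9)
c,im=shot('wrist','wrist4.png')
```

```text
t 6.55 pos [526.7  29.3 108.4] psi 9.89 tilt 0.11deg gap 63.7 F [ 0.4 -0.5 -0.3] j6 -0.33
travel [ 0.0002 -0.0003  0.0014] roll -0.01
```

View pics/wrist4.png

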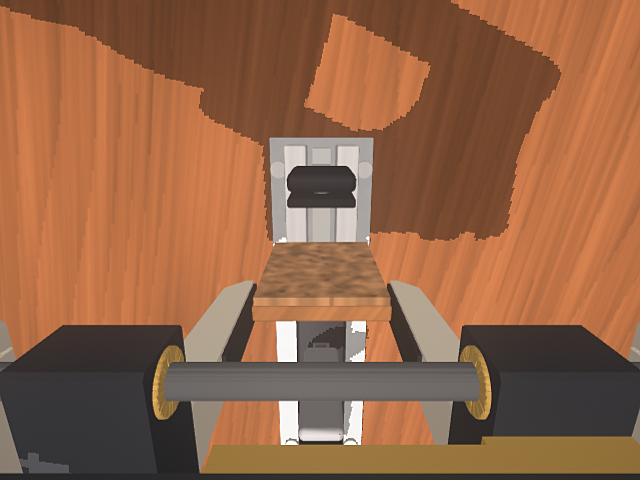

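Emit:
step_arm:
  travel:
    - [0,0,0.0015]
    - [0,0,0.002]
    - [0,0,0.002]
    - [0,0,0.002]
    - [0,0,0.002]
  roll: [0,0,0,0,0]
  claw: [0.5,0.5,0.75,0.9,1]

```text
t: 7.22
tool_pos: [526.7, 29.3, 106.5]
orientation: [0.001, 0.643, 0.765, 0.001]
contact_force: [-0.1, -0.3, 0.4]
finger_gap: 85.3
```

Emit:
step_arm:
  travel:
    - [0,0,0]
    - [0,0,-0.01]
    - [0,0,-0.03]
    - [0,0,-0.06]
    - [0,0,-0.09]
    - [0,0,-0.1]
    - [0,0,-0.1]
  roll: [0,0,0,0,0,0,0]
  claw: [1,1,1,1,1,1,1]

```text
t: 8.1
tool_pos: [526.8, 29.3, 207.0]
orientation: [0.001, 0.643, 0.765, 0.001]
contact_force: [-0.6, -0.9, 0.1]
finger_gap: 93.1
```

Run:
```python
from h import *
mv((526.4,29.5,107),9.9)
c,im=shot('wrist','wrist5.png');c,im=shot('side','side5.png')
cv2.imwrite('pics/s5c.png',cv2.resize(im[170:310,280:420],None,fx=4,fy=4))
o=np.array([528,19.6]);u=np.array([.170,-.985])
mv((*(o+u*95),210),-80.2)
```

```text
t 8.10 pos [526.8  29.3 207. ] psi 9.89 tilt 0.19deg gap 93.1 F [-0.6 -0.9  0.1] j6 -0.33
travel [ 0.0004 -0.0007  0.1   ] roll -0.01
t 8.20 pos [525.9  29.4 205.4] psi 9.89 tilt 0.02deg gap 93.0 F [-1.5  0.5 -0.6] j6 -0.33
travel [-0.105   0.0003 -0.0046] roll 90.09
```

View pics/wrist5.png

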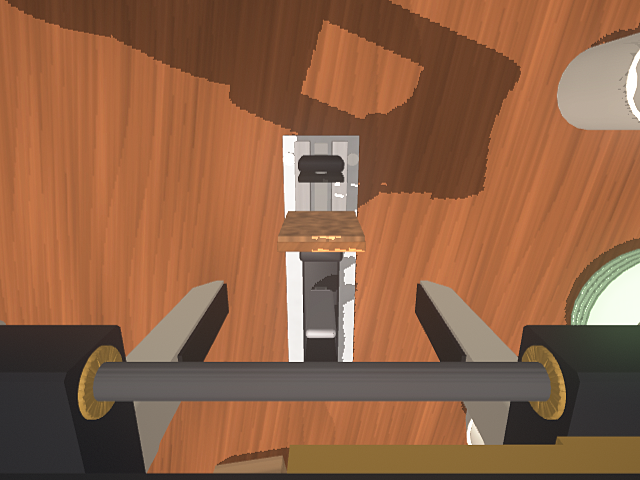

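View pics/s5c.png

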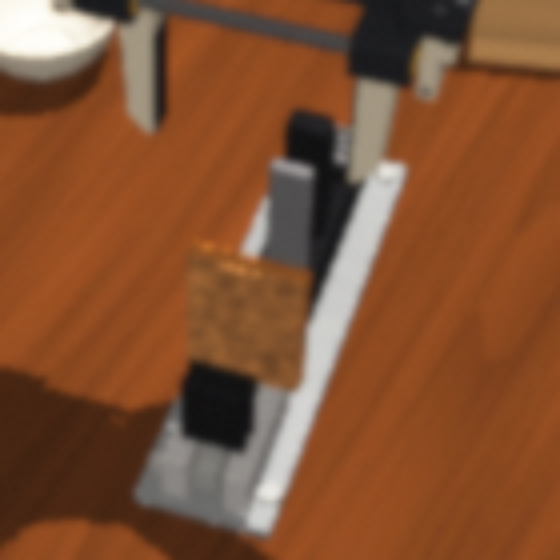

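Emit:
step_arm:
  travel:
    - [-0.01,0,0]
    - [-0.02,0,0]
    - [-0.035,0,0]
    - [-0.05,0,0]
    - [-0.065,0,0]
    - [-0.08,0,0]
    - [-0.09,0,0]
    - [-0.1,0,0]
    - [-0.105,0,0]
    - [-0.105,0,0]
    - [-0.105,0,0]
  roll: [10,20,30,40,50,60,70,80,90,90,90]
  claw: [1,1,1,1,1,1,1,1,1,1,1]

```text
t: 9.57
tool_pos: [543.5, -73.7, 204.6]
orientation: [-0.001, 0.996, 0.088, -0.001]
contact_force: [0.0, 0.5, -0.4]
finger_gap: 92.9
```

Run:
```python
from h import *
import pickle
c,im=shot('wrist','wrist6.png');pickle.dump(c,open('w6.pkl','wb'))
o=np.array([528,19.6]);u=np.array([.170,-.985])
mv((*(o+u*95),110),-80.2)
```

```text
t 9.62 pos [543.6 -73.7 204.8] psi -79.94 tilt 0.07deg gap 92.7 F [ 1.2  0.2 -0.1] j6 1.06
travel [0.0006 0.0005 0.0948] roll 0.26
```

View pics/wrist6.png

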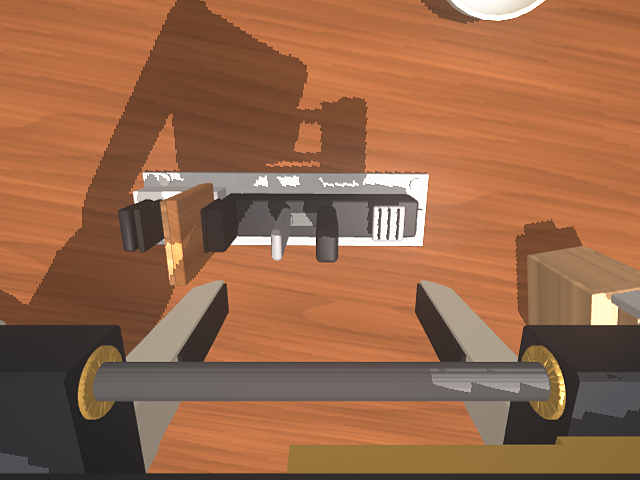

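Run:
```python
from h import *
import pickle
c=pickle.load(open('w6.pkl','rb'))
o=np.array([528,19.6]);u=np.array([.170,-.985]);v=np.array([.985,.170])
for n,p,z in [('trig',(277,258),128),('grip',(327,260),130),('fixed jaw R top',(222,248),92),('tab c',(389,223),62),('coaster near corner',(175,285),128)]:
    P=plane(c,p,z)[:2]-o; print(n,(P@u).round(1),(P@v).round(1))
```

```text
trig 64.4 -9.2
grip 100.1 -9.8
fixed jaw R top 15.4 -13.6
tab c 155.5 0.6
coaster near corner -10.8 -30.5
```

Emit:
step_arm:
  travel:
    - [0.0006,0.0005,0.02]
    - [0.0006,0.0005,0.05]
    - [0.0006,0.0005,0.075]
    - [0.0006,0.0005,0.092]
    - [0.0006,0.0005,0.096]
    - [0.0006,0.0005,0.096]
  roll: [0.2,0.2,0.2,0.2,0.2,0.2]
  claw: [1,1,1,1,1,1]

```text
t: 10.38
tool_pos: [544.3, -73.9, 109.0]
orientation: [-0.0, 0.996, 0.086, -0.0]
contact_force: [0.8, 0.6, 0.2]
finger_gap: 92.7
```

Run:
```python
from h import *
o=np.array([528,19.6]);u=np.array([.170,-.985])
mv((*(o+u*95),109),-80.2)
```

```text
t 10.38 pos [544.3 -73.9 109. ] psi -80.09 tilt 0.07deg gap 92.7 F [0.8 0.6 0.2] j6 1.06
travel [-0.0002  0.0001  0.    ] roll 0.11
```

Now the first squeeze.

Emit:
step_arm:
  travel:
    - [0,0,0]
    - [0,0,0]
    - [0,0,0]
    - [0,0,0]
    - [0,0,0]
    - [0,0,0]
    - [0,0,0]
    - [0,0,0]
  roll: [0,0,0,0,0,0,0,0]
  claw: [0.7,0.5,0.27,0.27,0.27,0.27,0.27,0.27]

```text
t: 11.38
tool_pos: [544.3, -72.2, 109.5]
orientation: [-0.002, 0.996, 0.087, -0.0]
contact_force: [-0.2, 5.0, 3.8]
finger_gap: 25.4
```

Run:
```python
from h import *
mv((544.3,-73.9,109),-80.2)
shot('wrist','wrist7.png');c,im=shot('side','side7.png')
cv2.imwrite('pics/s7c.png',cv2.resize(im[170:310,280:420],None,fx=4,fy=4))
```

```text
t 11.38 pos [544.3 -72.2 109.5] psi -80.06 tilt 0.17deg gap 25.4 F [-0.2  5.   3.8] j6 1.06
travel [-0.0003  0.0017  0.0005] roll 0.14
```

View pics/wrist7.png

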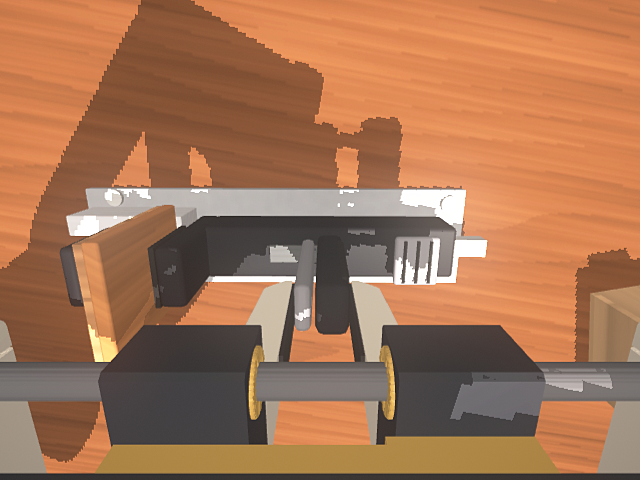

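View pics/s7c.png

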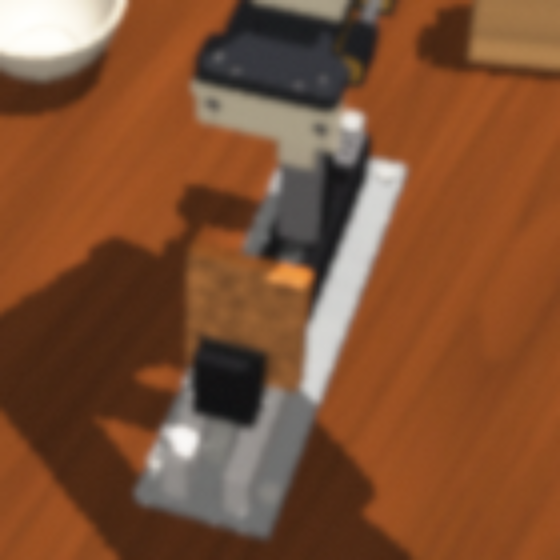

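Emit:
step_arm:
  travel:
    - [0,0,0]
    - [0,0,0]
    - [0,0,0]
    - [0,0,0]
    - [0,0,0]
    - [0,0,0]
    - [0,0,0]
    - [0,0,0]
    - [0,0,0]
    - [0,0,0]
    - [0,0,0]
    - [0,0,0]
    - [0,0,0]
    - [0,0,0]
  roll: [0,0,0,0,0,0,0,0,0,0,0,0,0,0]
  claw: [0.95,0.95,0.95,0.95,0.95,0.95,0.7,0.5,0.27,0.27,0.27,0.27,0.27,0.27]

```text
t: 13.22
tool_pos: [544.1, -72.3, 109.2]
orientation: [-0.002, 0.996, 0.087, -0.0]
contact_force: [0.6, 2.8, -1.9]
finger_gap: 25.8
```

Run:
```python
from h import *
mv((544.3,-73.9,109),-80.2)
shot('wrist','wrist8.png')
```

```text
t 13.22 pos [544.1 -72.3 109.2] psi -80.07 tilt 0.19deg gap 25.8 F [ 0.6  2.8 -1.9] j6 1.06
travel [-0.0001  0.0017  0.0002] roll 0.13
```

View pics/wrist8.png

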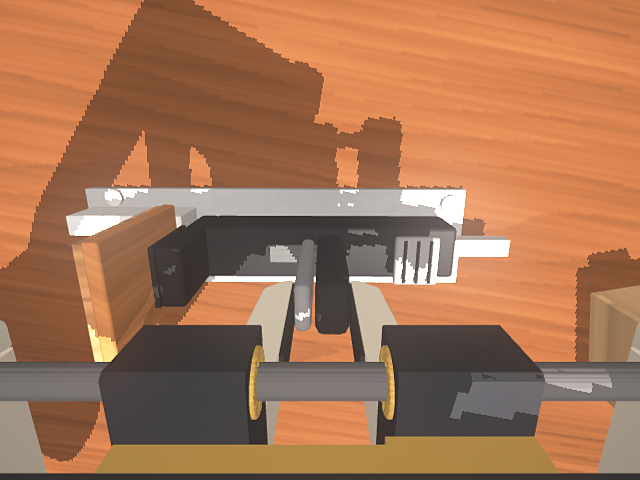

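Emit:
step_arm:
  travel:
    - [0,0,0]
    - [0,0,0]
    - [0,0,0]
    - [0,0,0]
    - [0,0,0]
    - [0,0,0]
    - [0,0,0]
    - [0,0,0]
    - [0,0,0]
    - [0,0,0]
    - [0,0,0]
    - [0,0,0]
    - [0,0,0]
    - [0,0,0]
  roll: [0,0,0,0,0,0,0,0,0,0,0,0,0,0]
  claw: [0.95,0.95,0.95,0.95,0.95,0.95,0.7,0.5,0.27,0.27,0.27,0.27,0.27,0.27]

```text
t: 15.02
tool_pos: [543.5, -69.4, 109.0]
orientation: [-0.004, 0.996, 0.086, -0.001]
contact_force: [0.0, 9.8, 2.1]
finger_gap: 31.5
```

Run:
```python
from h import *
mv((544.3,-73.9,109),-80.2)
shot('wrist','wrist9.png')
```

```text
t 15.03 pos [543.5 -69.4 109. ] psi -80.08 tilt 0.47deg gap 31.5 F [0.  9.8 2.1] j6 1.06
travel [-0.      0.0046  0.    ] roll 0.12
```

View pics/wrist9.png

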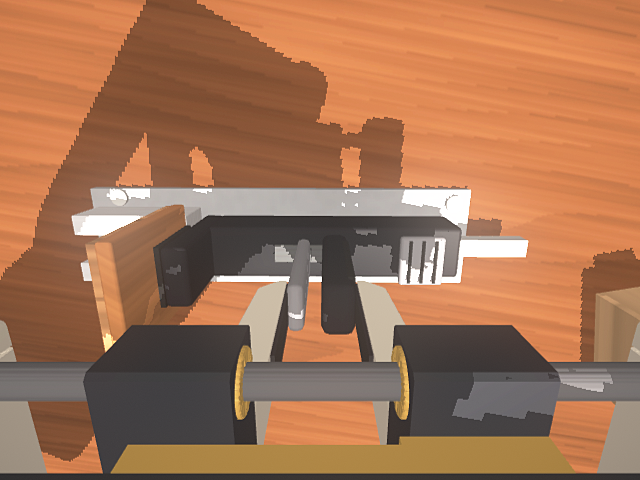

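Emit:
step_arm:
  travel:
    - [0,0,0]
    - [0,0,0]
    - [0,0,0]
    - [0,0,0]
    - [0,0,0]
    - [0,0,0]
    - [0,0,0]
    - [0,0,0]
    - [0,0,0]
    - [0,0,0]
    - [0,0,0]
    - [0,0,0]
    - [0,0,0]
    - [0,0,0]
  roll: [0,0,0,0,0,0,0,0,0,0,0,0,0,0]
  claw: [0.95,0.95,0.95,0.95,0.95,0.95,0.7,0.5,0.27,0.27,0.27,0.27,0.27,0.27]

```text
t: 16.82
tool_pos: [542.7, -65.5, 108.8]
orientation: [-0.007, 0.996, 0.086, -0.001]
contact_force: [-0.9, 12.6, 2.7]
finger_gap: 39.4
```

Run:
```python
from h import *
mv((544.3,-73.9,109),-80.2)
shot('wrist','wrist10.png')
```

```text
t 16.82 pos [542.7 -65.5 108.8] psi -80.09 tilt 0.84deg gap 39.4 F [-0.9 12.6  2.7] j6 1.06
travel [ 0.0002  0.0086 -0.0004] roll 0.11
```

View pics/wrist10.png

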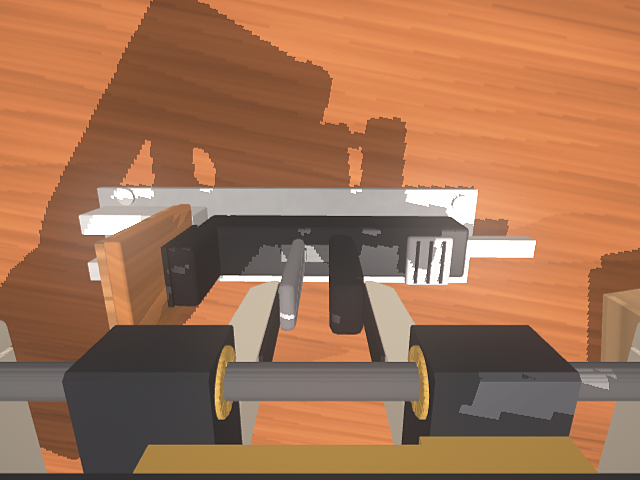

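Emit:
step_arm:
  travel:
    - [0,0.008,0]
    - [0,0.008,0]
    - [0,0.008,0]
    - [0,0.008,0]
    - [0,0.008,0]
    - [0,0.008,-0.02]
    - [0,0.008,-0.05]
    - [0,0.008,-0.07]
    - [0,0.008,-0.07]
    - [0,0.008,-0.07]
  roll: [0,0,0,0,0,0,0,0,0,0]
  claw: [0.95,0.95,0.95,0.95,0.95,0.95,0.95,0.95,0.95,0.95]

```text
t: 18.12
tool_pos: [543.8, -74.5, 177.7]
orientation: [-0.007, 0.996, 0.086, -0.002]
contact_force: [-0.2, 0.3, 0.2]
finger_gap: 88.1
```

Run:
```python
from h import *
shot('wrist','wrist11.png');c,im=shot('side','side11.png')
cv2.imwrite('pics/s11c.png',cv2.resize(im[170:310,280:420],None,fx=4,fy=4))
o=np.array([528,19.6]);u=np.array([.170,-.985])
mv((*(o+u*155),100),-80.2)
```

```text
t 18.23 pos [543.6 -74.3 177.4] psi -80.11 tilt 0.91deg gap 88.6 F [ 0.4 -0.2 -0.1] j6 1.05
travel [0.0007 0.0609 0.0764] roll 0.09
```

View pics/wrist11.png

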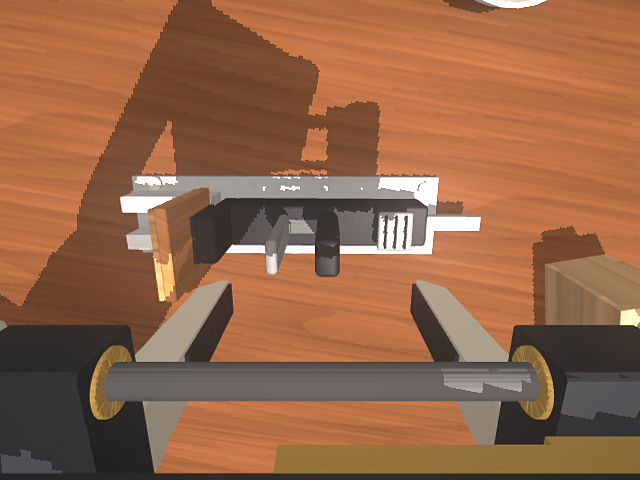

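View pics/s11c.png

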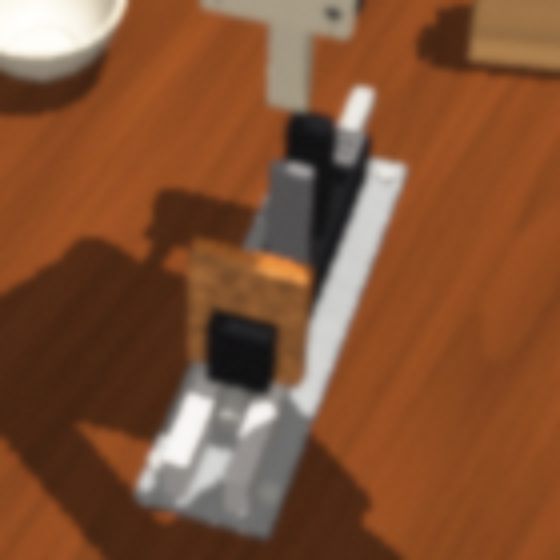

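Emit:
step_arm:
  travel:
    - [0,0.02,0]
    - [0,0.04,0]
    - [0,0.061,0]
    - [0,0.061,0]
    - [0,0.061,0]
    - [0,0.061,0]
    - [0,0.061,0]
    - [0,0.061,0]
    - [0,0.061,0.01]
    - [0,0.061,0.03]
    - [0,0.061,0.055]
    - [0,0.061,0.075]
    - [0,0.061,0.083]
    - [0,0.061,0.083]
  roll: [0,0,0,0,0,0,0,0,0,0,0,0,0,0]
  claw: [0.8,0.6,0.4,0.2,0,0,0,0,0,0,0,0,0,0]

```text
t: 19.98
tool_pos: [553.2, -133.0, 92.8]
orientation: [-0.008, 0.996, 0.086, -0.003]
contact_force: [-0.5, 0.2, 1.1]
finger_gap: 0.3
```

Run:
```python
from h import *
shot('wrist','wrist12.png')
o=np.array([528,19.6]);u=np.array([.170,-.985])
mv((*(o+u*155),78),-80.2)
```

```text
t 20.02 pos [ 553.7 -133.2   93.6] psi -80.10 tilt 0.90deg gap 0.5 F [-0.7  1.4  0.4] j6 0.95
travel [0.0007 0.0002 0.0156] roll 0.1
```

View pics/wrist12.png

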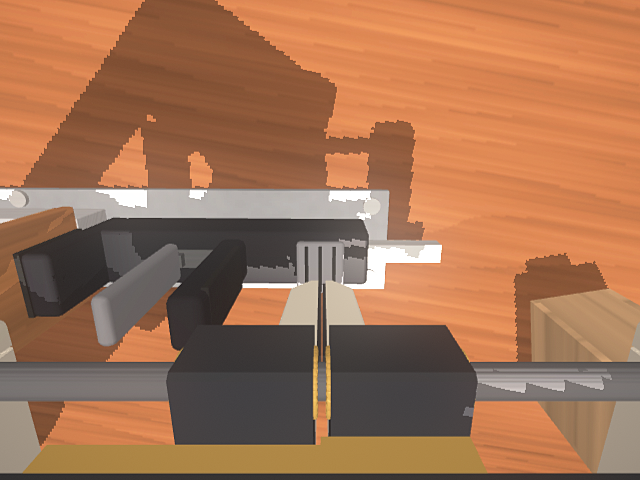

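Emit:
step_arm:
  travel:
    - [0.0005,0,0.006]
    - [0.0005,0,0.01]
    - [0.0005,0,0.013]
    - [0.0005,0,0.015]
    - [0.0005,0,0.017]
    - [0.0005,0,0.017]
  roll: [0,0,0,0,0,0]
  claw: [0,0,0,0,0,0]

```text
t: 20.78
tool_pos: [554.0, -132.9, 76.4]
orientation: [-0.008, 0.996, 0.086, -0.002]
contact_force: [0.2, 0.2, -0.6]
finger_gap: 0.3
```

Run:
```python
from h import *
shot('wrist','wrist13.png')
o=np.array([528,19.6]);u=np.array([.170,-.985])
mv((*(o+u*155),78),-80.2)
```

```text
t 20.82 pos [ 554.1 -132.9   76.5] psi -80.10 tilt 0.90deg gap 0.1 F [ 0.3 -0.3 -0.5] j6 0.95
travel [ 0.0002  0.0002 -0.0015] roll 0.1
```

View pics/wrist13.png

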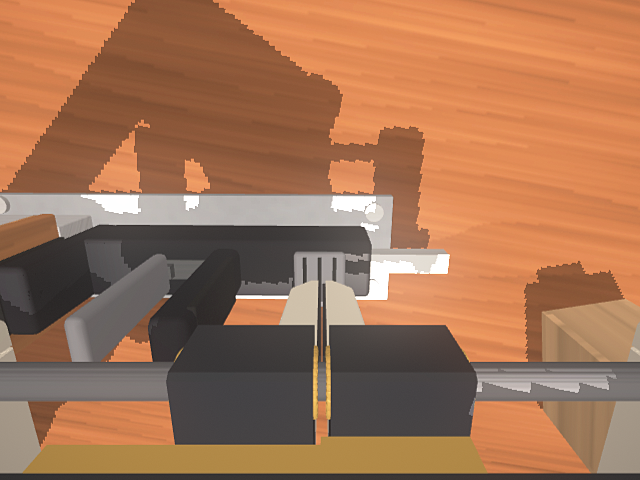

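Run:
```python
from h import *
c=cal('wrist'); s=bot.get_state();q=s['orientation'];Rm=R.from_quat([q[1],q[2],q[3],q[0]])
p=np.array(s['tool_pos'])
print('tip',proj(c,[p+Rm.apply([0,0,22]),p+Rm.apply([7.5,0,22]),p+Rm.apply([-7.5,0,22]),p]).round(0), p+Rm.apply([0,0,22]))
o=np.array([528,19.6]);u=np.array([.170,-.985]);v=np.array([.985,.170])
P=[[*(o+u*x+v*y),z] for z in(62,56) for x in(141,169) for y in(-16,16)]
print(proj(c,P).round(0))
im=cv2.imread('pics/wrist13.png');cv2.imwrite('pics/w13c.png',cv2.resize(im[220:345,250:400],None,fx=5,fy=4.5,interpolation=cv2.INTER_NEAREST))
```

```text
tip [[318. 276.]
 [318. 264.]
 [318. 288.]
 [318. 293.]] [ 553.99354015 -132.54662898   54.54525371]
[[294. 307.]
 [293. 253.]
 [344. 308.]
 [345. 254.]
 [295. 302.]
 [294. 250.]
 [344. 303.]
 [345. 250.]]
```

View pics/w13c.png

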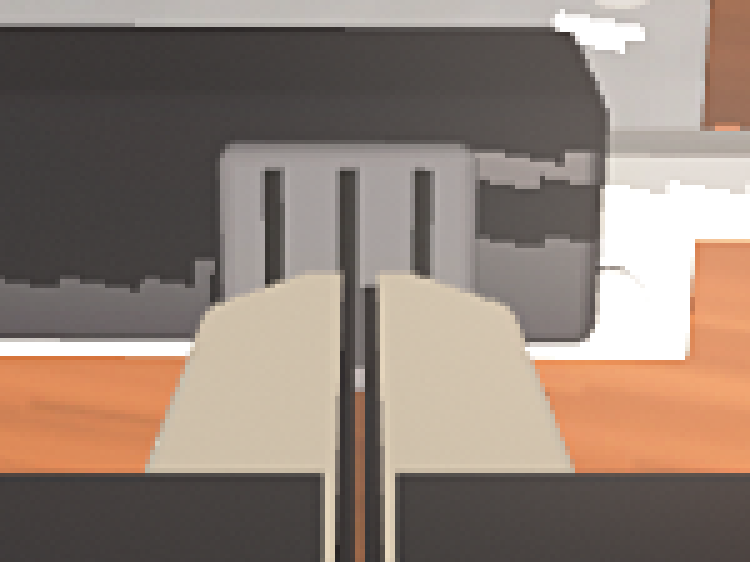

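Run:
```python
from h import *
c,im=shot('side','side13.png'); s=bot.get_state();print(s['contact_force'],s['effort'])
cv2.imwrite('pics/s13c.png',cv2.resize(im[140:300,290:430],None,fx=4,fy=3.7,interpolation=cv2.INTER_CUBIC))
```

```text
[ 0.22325654 -1.21782538  0.39281906] [ 8.69257219e-04 -4.87257922e+01 -2.41928744e+01  1.02478699e-01
  1.14719101e-02 -1.33939364e-03]
```

View pics/s13c.png

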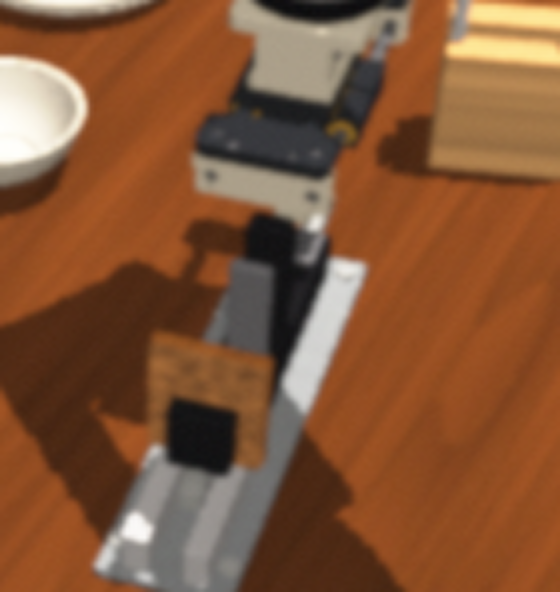

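Emit:
step_arm:
  travel:
    - [0.0,0,0.001]
    - [0.0,0,0.002]
    - [0,0,0.003]
    - [0,0,0.003]
  roll: [0,0,0,0]
  claw: [0,0,0,0]

```text
t: 21.38
tool_pos: [554.1, -132.8, 73.5]
orientation: [-0.008, 0.996, 0.086, -0.002]
contact_force: [0.8, 0.4, 0.0]
finger_gap: 0.1
```

Run:
```python
from h import *
c,im=shot('wrist','wrist14.png')
cv2.imwrite('pics/w14c.png',cv2.resize(im[200:360,130:400],None,fx=2.9,fy=3,interpolation=cv2.INTER_NEAREST))
```

```text
(no output)
```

View pics/w14c.png

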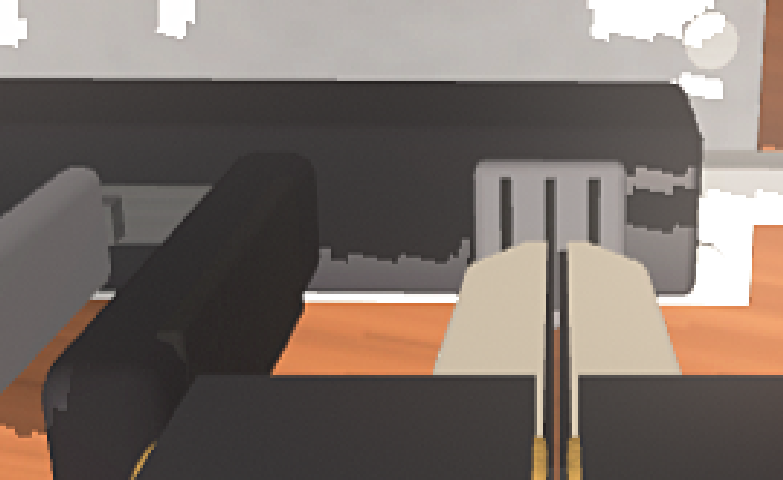

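Run:
```python
from h import *
c=cal('wrist'); s=bot.get_state();q=s['orientation'];Rm=R.from_quat([q[1],q[2],q[3],q[0]])
p=np.array(s['tool_pos']);K,r,t=c;C=cv2.Rodrigues(r)[0]
for x in(-7.5,0,7.5):
  for z in (0,10,22):
    P=p+Rm.apply([x,46.5,z]);print(x,z,'depth',(C@P+t)[2].round(1),proj(c,P).round(0))
print(Rm.inv().apply(-C.T@t-p), s['contact_force'])
im=cv2.imread('pics/wrist1.png');cv2.imwrite('pics/w1d.png',cv2.resize(im[265:400,130:250],None,fx=5,fy=4.4,interpolation=cv2.INTER_NEAREST))
```

```text
-7.5 0 depth 189.3 [[408. 306.]]
-7.5 10 depth 198.9 [[404. 298.]]
-7.5 22 depth 210.4 [[400. 288.]]
0 0 depth 187.2 [[409. 293.]]
0 10 depth 196.7 [[405. 285.]]
0 22 depth 208.3 [[401. 276.]]
7.5 0 depth 185.0 [[410. 279.]]
7.5 10 depth 194.6 [[406. 272.]]
7.5 22 depth 206.1 [[401. 264.]]
[  79.29138005    1.75479483 -171.73049027] [-0.27063119  0.12649169 -0.49842878]
```

View pics/w1d.png

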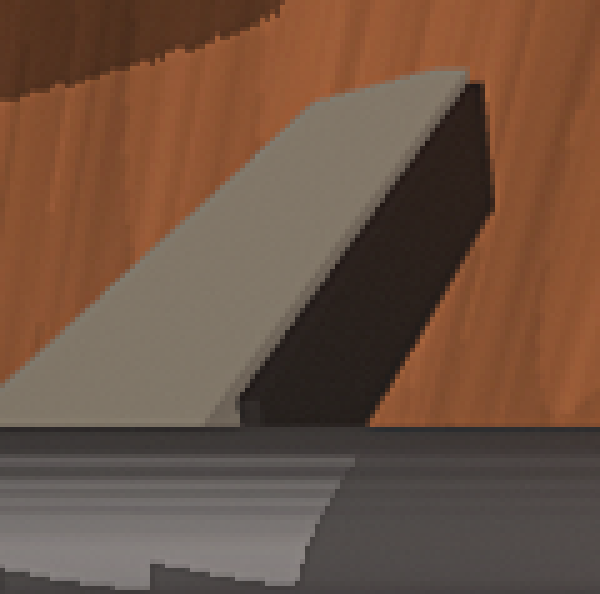

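Run:
```python
from h import *
c=cal('side')
a=np.radians(9.89);y=np.array([np.cos(a),np.sin(a),0]);p=np.array([525.9,29.4,205.4])
for dz in(22,12,0):
  print(dz,[(proj(c,p+s*y*w-[0,0,dz])[0].round(1)) for s in(-1,1) for w in (46.5,55,64)])
```

```text
22 [array([366. , 222.4]), array([370.3, 223.4]), array([374.9, 224.6]), array([320.1, 211.1]), array([316. , 210.1]), array([311.7, 209.1])]
12 [array([366.3, 218.8]), array([370.7, 219.8]), array([375.3, 220.9]), array([320.1, 207.5]), array([316. , 206.5]), array([311.6, 205.5])]
0 [array([366.8, 214.3]), array([371.1, 215.4]), array([375.8, 216.5]), array([320. , 203.1]), array([315.9, 202.1]), array([311.5, 201. ])]
```

Run:
```python
from h import *
im=cv2.imread('pics/side5.png')
cv2.imwrite('pics/s5d.png',cv2.resize(im[150:230,290:400],None,fx=7,fy=7,interpolation=cv2.INTER_NEAREST))
```

```text
(no output)
```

View pics/s5d.png

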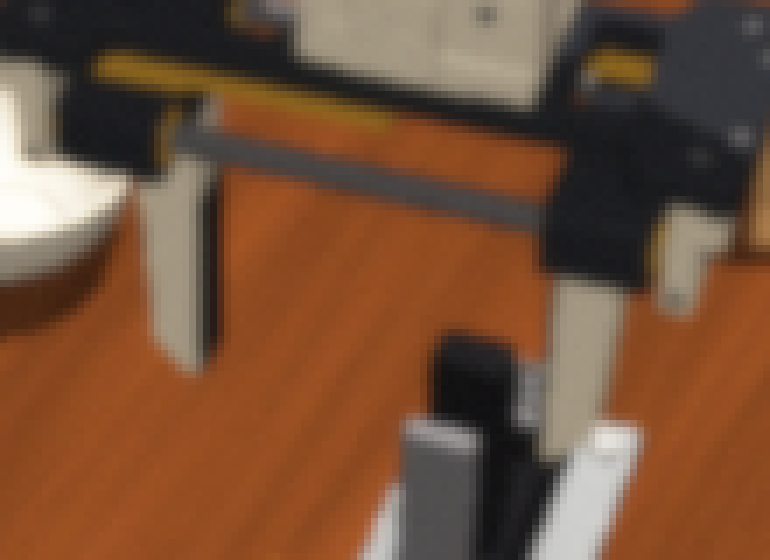

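The side and wrist views agree that the fingertips really lie at about the reported TCP height, not 22 mm ahead of it. That explains the missing contact, so I'll descend further.

Emit:
step_arm:
  travel:
    - [0,0,0.005]
    - [0,0,0.009]
    - [0,0,0.012]
    - [0,0,0.014]
    - [0,0,0.016]
    - [0,0,0.017]
    - [0,0,0.017]
    - [0,0,0.017]
  roll: [0,0,0,0,0,0,0,0]
  claw: [0,0,0,0,0,0,0,0]

```text
t: 22.42
tool_pos: [554.1, -132.6, 56.9]
orientation: [-0.007, 0.996, 0.086, -0.002]
contact_force: [-1.4, 0.0, 3.9]
finger_gap: -0.0
```

Run:
```python
from h import *
c,im=shot('wrist','wrist15.png'); c,im=shot('side','side15.png')
cv2.imwrite('pics/s15c.png',cv2.resize(im[140:300,290:430],None,fx=4,fy=3.7,interpolation=cv2.INTER_CUBIC))
mv((554,-133,80),-80.2)
```

```text
t 22.52 pos [ 554.1 -132.6   56.9] psi -80.10 tilt 0.89deg gap 0.4 F [-1.2  1.6  4.3] j6 0.95
travel [-0.0002  0.     -0.0231] roll 0.1
```

View pics/wrist15.png

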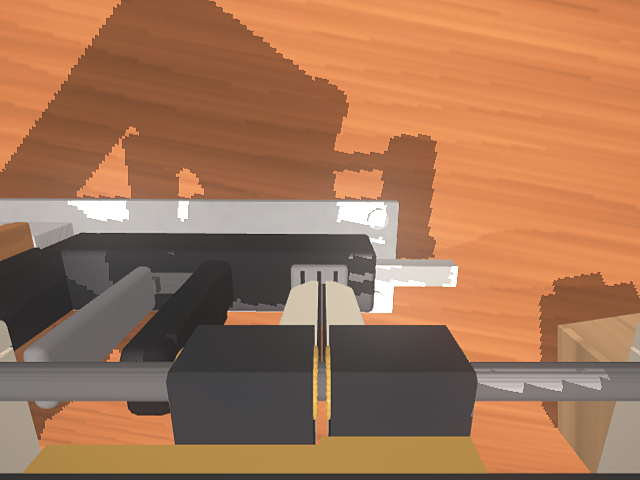

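View pics/s15c.png

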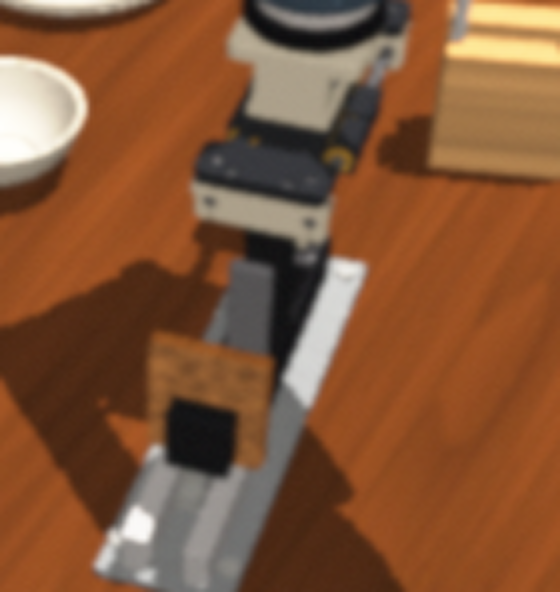

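Emit:
step_arm:
  travel:
    - [0,0,0.002]
    - [0,0,0.003]
    - [0,0,0.004]
    - [0,0,0.004]
    - [0,0,0.004]
  roll: [0,0,0,0,0]
  claw: [0,0,0,0,0]

```text
t: 23.15
tool_pos: [554.2, -132.7, 54.2]
orientation: [-0.007, 0.996, 0.086, -0.002]
contact_force: [-3.9, 0.8, 12.4]
finger_gap: 0.6
```

Run:
```python
from h import *
c,im=shot('wrist','wrist16.png')
mv((554,-133,80),-80.2)
```

```text
t 23.20 pos [ 554.3 -132.6   54.2] psi -80.09 tilt 0.85deg gap 0.6 F [-4.   1.9 11.8] j6 0.95
travel [-0.0004 -0.0001 -0.0258] roll 0.11
```

View pics/wrist16.png

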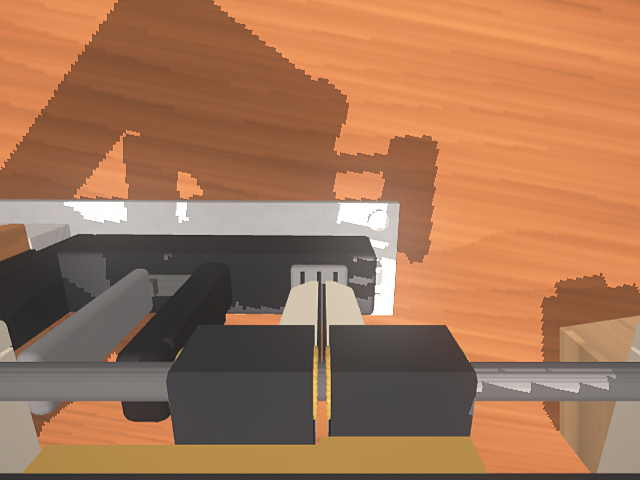

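Emit:
step_arm:
  travel:
    - [0,0,0.002]
    - [0,0,0.003]
    - [0,0,0.003]
    - [0,0,0.003]
    - [0,0,0.003]
  roll: [0,0,0,0,0]
  claw: [0,0,0,0,0]

```text
t: 23.82
tool_pos: [554.3, -132.7, 52.5]
orientation: [-0.007, 0.996, 0.086, -0.002]
contact_force: [-3.5, 2.0, 11.7]
finger_gap: 0.4
```

Run:
```python
from h import *
c,im=shot('side','side17.png')
cv2.imwrite('pics/s17c.png',cv2.resize(im[140:300,290:430],None,fx=4,fy=3.7,interpolation=cv2.INTER_CUBIC))
mv((554,-133,80),-80.2)
```

```text
t 23.88 pos [ 554.2 -132.6   52.5] psi -80.08 tilt 0.81deg gap 0.5 F [-3.7  0.9 12.2] j6 0.95
travel [-0.0004 -0.0001 -0.0275] roll 0.12
```

View pics/s17c.png

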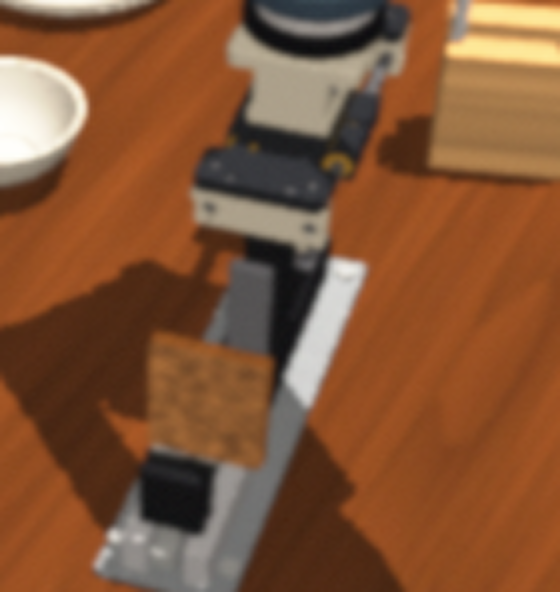

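Emit:
step_arm:
  travel:
    - [0,0,-0.01]
    - [0,0,-0.04]
    - [0,0,-0.08]
    - [0,0,-0.11]
    - [0,-0.02,-0.115]
    - [0,-0.055,-0.115]
    - [0,-0.09,-0.115]
    - [0,-0.13,-0.115]
    - [0,-0.155,-0.115]
    - [0,-0.161,-0.115]
    - [0,-0.161,-0.115]
    - [0,-0.161,-0.115]
  roll: [0,0,0,0,0,0,0,0,0,0,0,0]
  claw: [0,0,0,0,0.2,0.4,0.55,0.55,0.55,0.55,0.55,0.55]

```text
t: 25.38
tool_pos: [527.1, 23.6, 169.4]
orientation: [-0.007, 0.996, 0.086, -0.002]
contact_force: [-0.1, -0.0, -0.3]
finger_gap: 51.2
```

Run:
```python
from h import *
import pickle
c,im=shot('wrist','wrist18.png');pickle.dump(c,open('w18.pkl','wb'))
o=np.array([528,19.6]);u=np.array([.170,-.985])
mv((*(o-u*6),97),-80.2)
```

```text
t 25.43 pos [527.2  23.5 169.5] psi -80.14 tilt 0.81deg gap 51.3 F [ 0.6 -0.5 -0.5] j6 1.22
travel [ 0.0003 -0.001   0.0725] roll 0.06
```

View pics/wrist18.png

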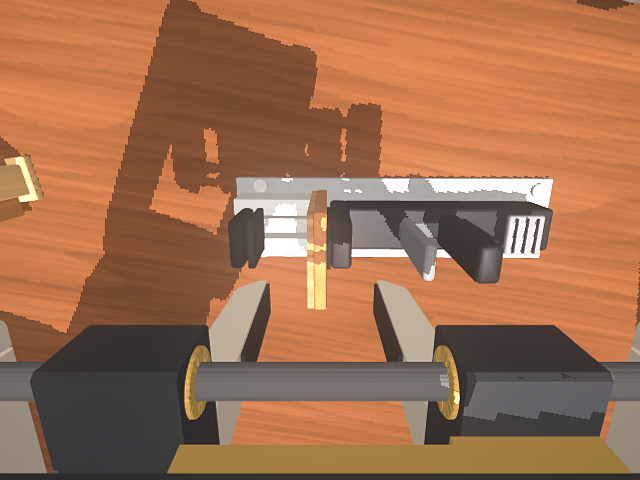

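Run:
```python
from h import *
import pickle
c=pickle.load(open('w18.pkl','rb'))
im=cv2.imread('pics/wrist18.png');cv2.imwrite('pics/w18c.png',cv2.resize(im[180:320,280:360],None,fx=6,fy=4.2,interpolation=cv2.INTER_NEAREST))
o=np.array([528,19.6]);u=np.array([.170,-.985]);v=np.array([.985,.170])
P=[[*(o+u*x+v*y),z] for z in(128,40) for x in(-14,-2) for y in(-32,32)]
print(proj(c,P).round(0))
```

```text
[[304. 311.]
 [303. 213.]
 [323. 311.]
 [323. 213.]
 [310. 263.]
 [310. 190.]
 [324. 263.]
 [324. 190.]]
```

View pics/w18c.png

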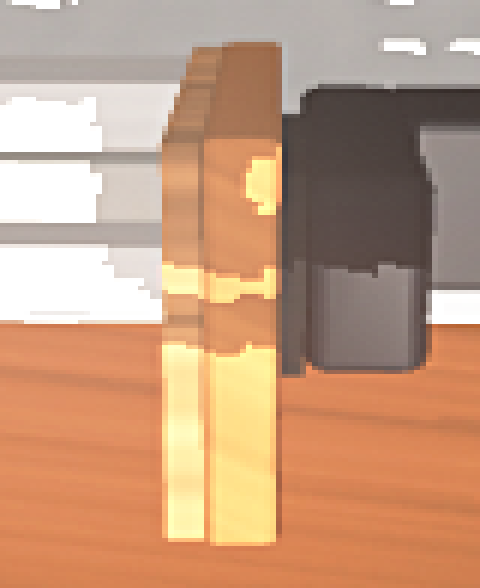

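Emit:
step_arm:
  travel:
    - [0,-0.0015,0.02]
    - [0,-0.0015,0.045]
    - [0,-0.0015,0.064]
    - [0,-0.0015,0.072]
    - [0,-0.0015,0.0745]
    - [0,-0.0015,0.0745]
  roll: [0.1,0.1,0.1,0.1,0.1,0.1]
  claw: [0.55,0.55,0.55,0.55,0.55,0.55]

```text
t: 26.18
tool_pos: [527.0, 25.7, 95.5]
orientation: [-0.007, 0.996, 0.085, -0.001]
contact_force: [0.1, -0.3, 0.2]
finger_gap: 50.7
```

Run:
```python
from h import *
c,im=shot('wrist','wrist19.png');c,im=shot('side','side19.png')
cv2.imwrite('pics/s19c.png',cv2.resize(im[140:300,290:430],None,fx=4,fy=3.7,interpolation=cv2.INTER_CUBIC))
o=np.array([528,19.6]);u=np.array([.170,-.985])
mv((*(o-u*6),97),-80.2)
```

```text
t 26.27 pos [527.1  25.8  95.7] psi -80.25 tilt 0.77deg gap 51.2 F [-0.2 -0.8  0.4] j6 1.22
travel [-0.0002  0.0003 -0.0013] roll -0.05
```

View pics/wrist19.png

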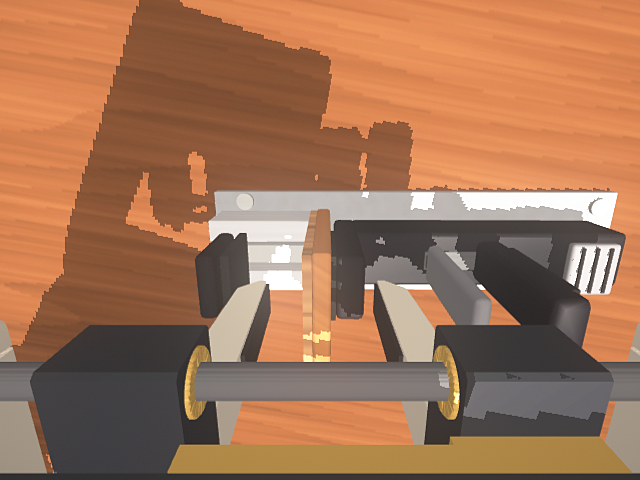

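View pics/s19c.png

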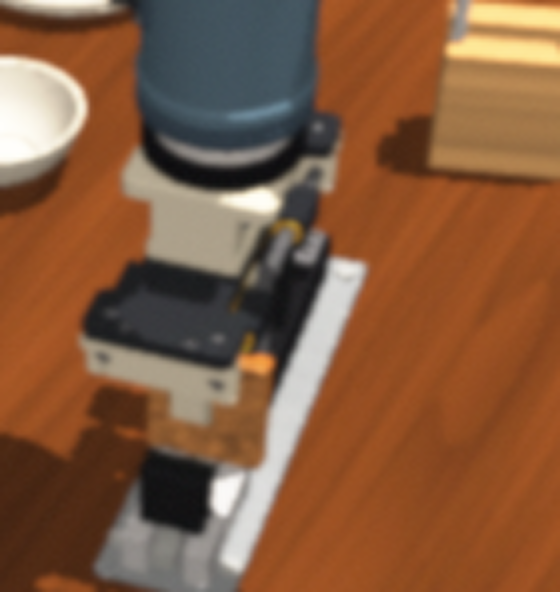

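Emit:
step_arm:
  travel:
    - [0,0,0]
    - [0,0,0]
    - [0,0,0]
    - [0,0,0]
    - [0,0,0]
    - [0,0,0]
  roll: [0,0,0,0,0,0]
  claw: [0.35,0.25,0.05,0.05,0.05,0.05]

```text
t: 27.02
tool_pos: [526.9, 27.0, 95.9]
orientation: [-0.008, 0.996, 0.085, -0.001]
contact_force: [-2.0, 5.9, 2.3]
finger_gap: 11.8
```

Run:
```python
from h import *
c,im=shot('wrist','wrist20.png')
mv((527,25.7,230),-80.2)
```

```text
t 27.07 pos [526.9  27.   95.8] psi -80.25 tilt 0.89deg gap 12.0 F [-1.1  5.3  2.6] j6 1.22
travel [-0.0002 -0.0007 -0.1342] roll -0.05
```

View pics/wrist20.png

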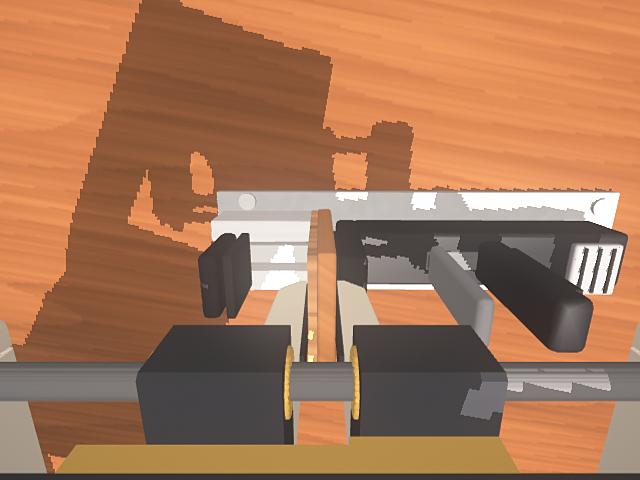

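Emit:
step_arm:
  travel:
    - [0,-0.0005,-0.01]
    - [0,-0.001,-0.03]
    - [0,-0.001,-0.06]
    - [0,-0.001,-0.1]
    - [0,-0.001,-0.14]
    - [0,-0.001,-0.145]
    - [0,-0.001,-0.145]
  roll: [0,0,0,0,0,0,0]
  claw: [0.05,0.05,0.05,0.05,0.05,0.05,0.05]

```text
t: 27.95
tool_pos: [527.0, 25.6, 240.6]
orientation: [-0.007, 0.996, 0.085, -0.001]
contact_force: [-0.7, 0.8, -0.5]
finger_gap: 11.8
```

Run:
```python
from h import *
mv((430,-373,240),-69.6)
```

```text
t 27.95 pos [527.   25.6 240.6] psi -80.27 tilt 0.86deg gap 11.8 F [-0.7  0.8 -0.5] j6 1.23
travel [-0.163   0.3764 -0.0049] roll -10.67
```

Emit:
step_arm:
  travel:
    - [-0.013,0.03,0]
    - [-0.03,0.07,-0.002]
    - [-0.048,0.11,-0.004]
    - [-0.065,0.15,-0.005]
    - [-0.082,0.19,-0.005]
    - [-0.1,0.23,-0.005]
    - [-0.117,0.27,-0.005]
    - [-0.134,0.31,-0.005]
    - [-0.15,0.345,-0.005]
    - [-0.16,0.37,-0.005]
    - [-0.163,0.376,-0.005]
    - [-0.163,0.376,-0.005]
    - [-0.163,0.376,-0.005]
  roll: [-1,-2,-3,-4,-5,-6,-7,-8,-9,-10,-10.7,-10.7,-10.7]
  claw: [0.05,0.05,0.05,0.05,0.05,0.05,0.05,0.05,0.05,0.05,0.05,0.05,0.05]

```text
t: 29.58
tool_pos: [430.2, -371.2, 239.7]
orientation: [-0.008, 0.984, 0.178, -0.0]
contact_force: [-0.2, 0.6, -0.5]
finger_gap: 11.7
```

Run:
```python
from h import *
import pickle
mv((430,-373,240),-69.6)
c,im=shot('wrist','wrist21.png');pickle.dump(c,open('w21.pkl','wb'))
```

```text
t 29.57 pos [ 430.2 -371.2  239.7] psi -69.51 tilt 0.93deg gap 11.7 F [-0.2  0.6 -0.5] j6 0.30
travel [-0.0008  0.0016 -0.0003] roll 0.09
```

View pics/wrist21.png

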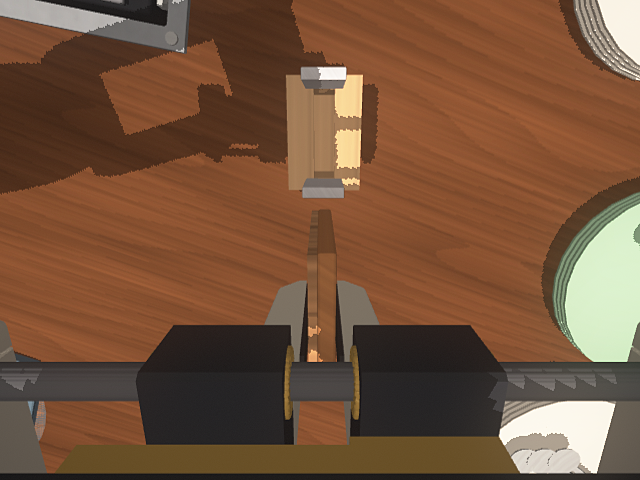

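Run:
```python
from h import *
im=cv2.imread('pics/wrist21.png');cv2.imwrite('pics/w21c.png',cv2.resize(im[60:205,275:375],None,fx=6,fy=4.1,interpolation=cv2.INTER_NEAREST))
cv2.imwrite('pics/w21d.png',cv2.resize(im[200:370,290:355],None,fx=6,fy=3.5,interpolation=cv2.INTER_NEAREST))
```

```text
(no output)
```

View pics/w21c.png

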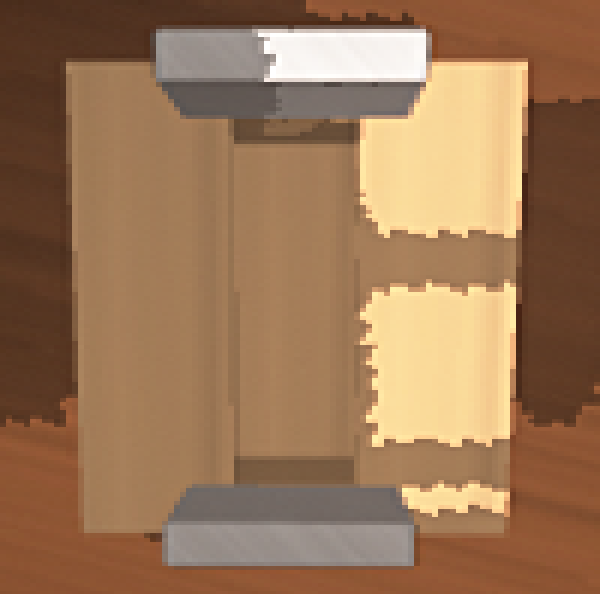

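View pics/w21d.png

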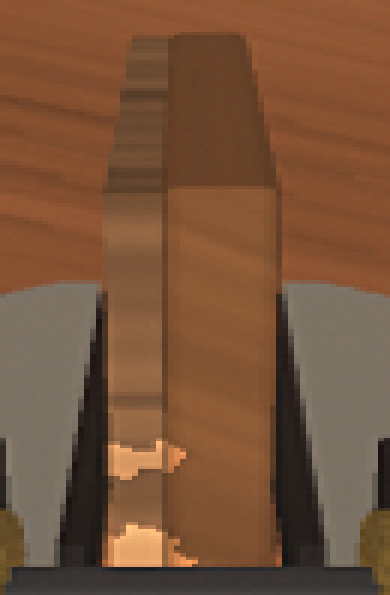

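Run:
```python
from h import *
import pickle
c=pickle.load(open('w21.pkl','rb'))
f=lambda x,y,z:plane(c,(275+x/6-.4,60+y/4.1-.4),z)
g=lambda x,y,z:plane(c,(290+x/6-.4,200+y/3.5-.4),z)
L=[f(66,62,100),f(528,62,100),f(80,532,100),f(507,532,100)]
L=np.array(L);print('lid center',L.mean(0).round(1)); ang=lambda d:np.degrees(np.arctan2(d[1],d[0])).round(2)
print('widths',[np.linalg.norm(a).round(1) for a in (L[1]-L[0],L[3]-L[2],L[0]-L[2],L[1]-L[3])])
print('angles',ang(L[0]-L[2]),ang(L[1]-L[3]),ang(L[1]-L[0])+90,ang(L[3]-L[2])+90)
S=np.array([f(233,118,100),f(358,118,100),f(235,487,100),f(356,487,100)])
print('slot c',S.mean(0).round(1),[np.linalg.norm(a).round(1) for a in (S[1]-S[0],S[3]-S[2],S[0]-S[2])],ang(S[0]-S[2]),ang(S[1]-S[3]))
Cc=np.array([f(155,80,152),f(430,80,152),f(165,523,152),f(415,523,152)])
print('cheek c',Cc.mean(0).round(1),[np.linalg.norm(a).round(1) for a in (Cc[1]-Cc[0],Cc[3]-Cc[2],Cc[0]-Cc[2])],ang(Cc[0]-Cc[2]),ang(Cc[1]-Cc[3]),ang(Cc[1]-Cc[0])+90,ang(Cc[3]-Cc[2])+90)
B=np.array([g(133,36,184),g(245,36,184)]);T=np.array([g(102,187,272),g(280,187,272)])
print('coaster far end bottom',B.round(1),np.linalg.norm(B[1]-B[0]),'top',T.round(1),np.linalg.norm(T[1]-T[0]),ang(B[1]-B[0])+90,ang(T[1]-T[0])+90)
s=bot.get_state();q=s['orientation'];Rm=R.from_quat([q[1],q[2],q[3],q[0]]);p=np.array([430.2,-371.2,239.7])
for n,P in(('bot',B.mean(0)),('top',T.mean(0))): print(n,'in tool',Rm.inv().apply(P-p).round(1), 'level axes', R.from_euler('z',-69.51,degrees=True).inv().apply(P-p).round(1))
print(Rm.as_matrix().round(4))
```

```text
lid center [ 501.8 -345.9  100. ]
widths [np.float64(60.1), np.float64(60.4), np.float64(89.8), np.float64(89.5)]
angles 20.16 20.38 20.340000000000003 20.61
slot c [ 501.5 -346.1  100. ] [np.float64(16.4), np.float64(17.0), np.float64(70.5)] 20.35 20.81
cheek c [ 501.7 -346.   152. ] [np.float64(29.9), np.float64(29.4), np.float64(70.6)] 20.5 20.13 20.349999999999994 20.599999999999994
coaster far end bottom [[ 457.3 -355.4  184. ]
 [ 461.4 -366.5  184. ]] 11.768718638376392 top [[ 458.6 -356.6  272. ]
 [ 462.8 -367.7  272. ]] 11.870506198128368 20.659999999999997 20.78
bot in tool [30.8  1.5 55.7] level axes [  0.6  30.9 -55.7]
top in tool [ 31.8   1.7 -32.3] level axes [ 2.2 31.8 32.3]
[[ 0.9367  0.3502 -0.0036]
 [ 0.3502 -0.9366  0.0152]
 [ 0.0019 -0.0155 -0.9999]]
```

Run:
```python
from h import *
mv((502.1,-344.7,166),-69.7)
```

```text
t 29.62 pos [ 430.2 -371.3  240. ] psi -69.50 tilt 0.90deg gap 12.2 F [ 0.5 -0.3 -0.8] j6 0.30
travel [0.0765 0.0014 0.0741] roll 0.2
```

Emit:
step_arm:
  travel:
    - [0.03,0.001,0]
    - [0.06,0.001,0]
    - [0.0765,0.0014,0]
    - [0.0765,0.0014,0.01]
    - [0.0765,0.0014,0.03]
    - [0.0765,0.0014,0.055]
    - [0.0765,0.0014,0.07]
    - [0.0765,0.0014,0.074]
    - [0.0765,0.0014,0.074]
  roll: [0.2,0.2,0.2,0.2,0.2,0.2,0.2,0.2,0.2]
  claw: [0.05,0.05,0.05,0.05,0.05,0.05,0.05,0.05,0.05]

```text
t: 30.75
tool_pos: [502.1, -345.1, 166.4]
orientation: [-0.008, 0.984, 0.176, -0.0]
contact_force: [-0.2, -0.9, -0.2]
finger_gap: 11.9
```

Run:
```python
from h import *
import pickle
mv((502.1,-344.7,166),-69.7)
c,im=shot('wrist','wrist22.png');pickle.dump(c,open('w22.pkl','wb'))
cv2.imwrite('pics/w22c.png',cv2.resize(im[180:370,250:400],None,fx=5,fy=3.1,interpolation=cv2.INTER_NEAREST))
```

```text
t 30.75 pos [ 502.1 -345.1  166.4] psi -69.71 tilt 0.87deg gap 11.9 F [-0.2 -0.9 -0.2] j6 0.42
travel [ 0.0002 -0.0003  0.0004] roll -0.01
```

View pics/w22c.png

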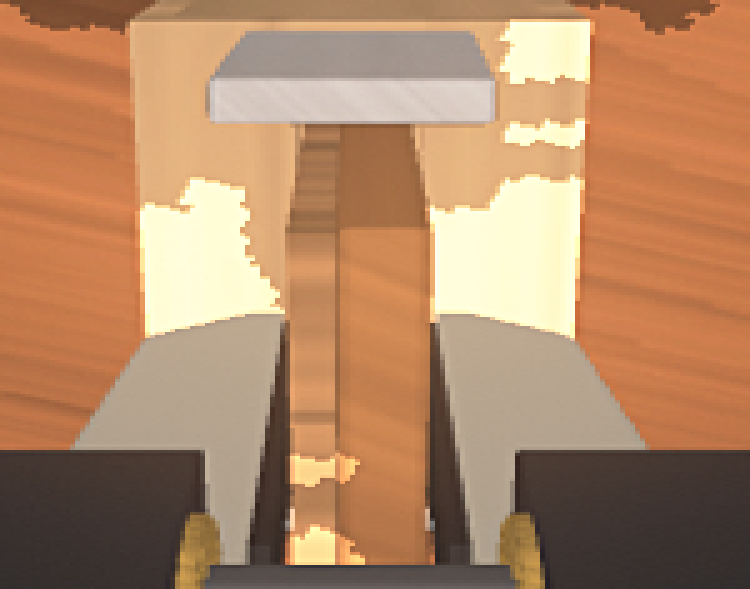

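Run:
```python
from h import *
import pickle
c=pickle.load(open('w22.pkl','rb'))
f=lambda x,y,z:plane(c,(250+x/5-.4,180+y/3.1-.4),z)
ch=np.array([f(210,78,152),f(495,78,152),f(210,122,152),f(495,122,152)])
print(ch.round(1),ch.mean(0).round(1))
lid=np.array([f(131,20,100),f(592,20,100)]);print('lid far edge',lid.mean(0).round(1),np.linalg.norm(lid[1]-lid[0]))
a=np.radians(20.4);d=np.array([np.cos(a),np.sin(a),0])
print('expected cheek inner-face mid',(np.array([501.6,-346,152])+35*d).round(1),'inner edge measured',ch[2:].mean(0).round(1))
print('lid far expected',(np.array([501.6,-346,100])+45*d).round(1))
T=np.array([f(287,228,254.3),f(432,228,254.3)]);print('coaster top c',(T.mean(0)-32*d).round(1))
```

```text
[[ 536.9 -317.4  152. ]
 [ 547.1 -344.8  152. ]
 [ 529.8 -319.8  152. ]
 [ 540.2 -347.5  152. ]] [ 538.5 -332.4  152. ]
lid far edge [ 544.1 -330.5  100. ] 59.73678024899951
expected cheek inner-face mid [ 534.4 -333.8  152. ] inner edge measured [ 535.  -333.7  152. ]
lid far expected [ 543.8 -330.3  100. ]
coaster top c [ 520.4 -341.6  254.3]
```

Emit:
step_arm:
  travel:
    - [0,0,0.006]
    - [0,0.0001,0.012]
    - [0,0.0002,0.018]
    - [0,0.0002,0.024]
    - [0,0.0003,0.03]
  roll: [0,0,0,0,0]
  claw: [0.05,0.05,0.05,0.05,0.05]

```text
t: 31.42
tool_pos: [502.3, -345.0, 136.3]
orientation: [-0.007, 0.984, 0.176, -0.0]
contact_force: [-0.9, -0.9, -0.2]
finger_gap: 11.7
```

Run:
```python
from h import *
mv((502.1,-344.7,105.5),-69.7)
c,im=shot('wrist','wrist23.png')
```

```text
t 31.43 pos [ 502.3 -345.   136.3] psi -69.71 tilt 0.84deg gap 11.7 F [-0.9 -0.9 -0.2] j6 0.42
travel [-0.0002  0.0001  0.0308] roll -0.01
```

View pics/wrist23.png

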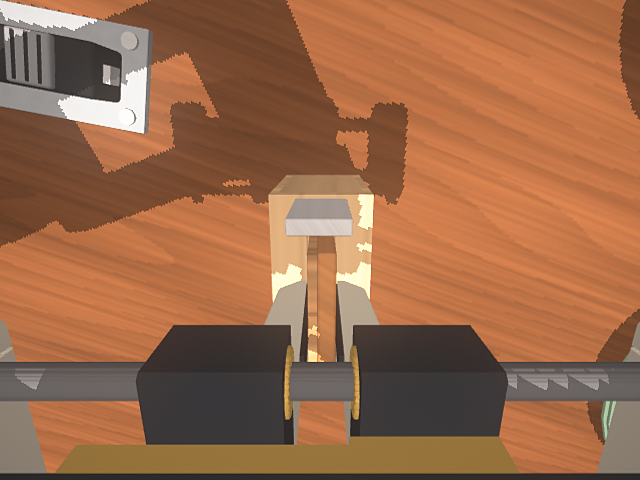

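Emit:
step_arm:
  travel:
    - [0,0,0.006]
    - [0,0.0001,0.012]
    - [0,0.0001,0.018]
    - [0,0.0001,0.024]
    - [0,0.0001,0.029]
    - [0,0.0001,0.03]
    - [0,0.0001,0.03]
  roll: [0,0,0,0,0,0,0]
  claw: [0.05,0.05,0.05,0.05,0.05,0.05,0.05]

```text
t: 32.35
tool_pos: [501.9, -344.3, 105.5]
orientation: [-0.008, 0.984, 0.176, -0.001]
contact_force: [0.3, -0.4, -1.1]
finger_gap: 12.0
```

Run:
```python
from h import *
mv((502.1,-344.7,105.5),-69.7)
c,im=shot('wrist','wrist24.png')
c,im=shot('side','side24.png')
cv2.imwrite('pics/s24c.png',cv2.resize(im[80:220,350:490],None,fx=4,fy=4,interpolation=cv2.INTER_CUBIC))
```

```text
t 32.35 pos [ 501.9 -344.3  105.5] psi -69.71 tilt 0.91deg gap 12.0 F [ 0.3 -0.4 -1.1] j6 0.42
travel [ 0.      0.0004 -0.    ] roll -0.01
```

View pics/wrist24.png

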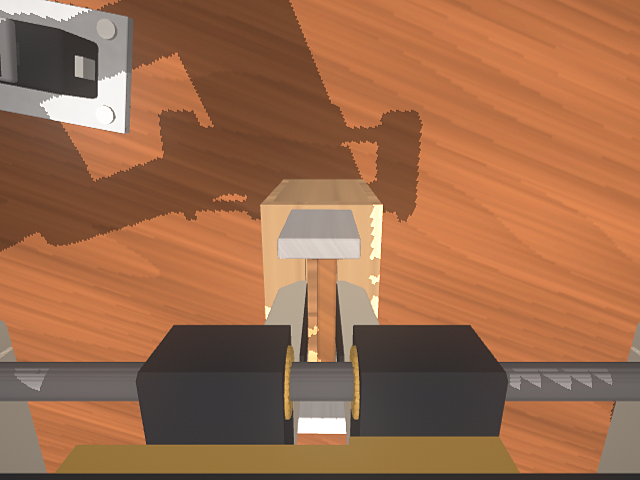

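View pics/s24c.png

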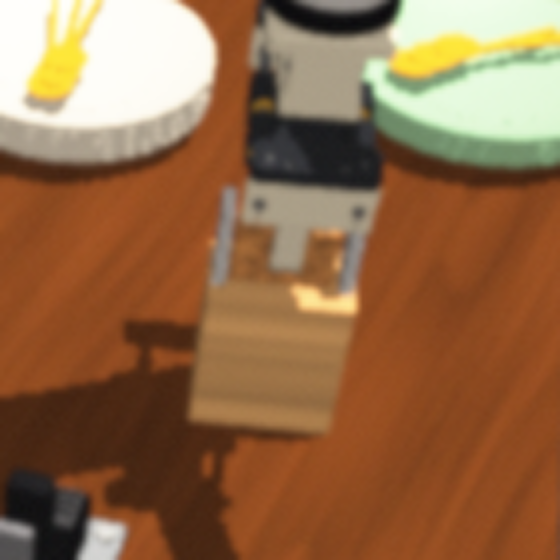

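Emit:
step_arm:
  travel:
    - [0,0.0,0]
    - [0,0,0]
    - [0,0,0]
    - [0,0,0]
    - [0,0,0]
    - [0,0,-0.02]
    - [0,0,-0.06]
    - [0,0,-0.1]
    - [0,0,-0.12]
    - [0,0,-0.12]
  roll: [0,0,0,0,0,0,0,0,0,0]
  claw: [0.4,0.5,0.5,0.5,0.5,0.5,0.5,0.5,0.5,0.5]

```text
t: 33.7
tool_pos: [503.2, -346.9, 227.6]
orientation: [-0.006, 0.984, 0.176, 0.001]
contact_force: [-0.0, -0.1, -0.7]
finger_gap: 46.5
```

Run:
```python
from h import *
mv((420,-375,225),-69.7)
c,im=shot('wrist','wrist25.png')
c,im=shot('side','side25.png')
cv2.imwrite('pics/s25c.png',cv2.resize(im[80:220,350:490],None,fx=4,fy=4,interpolation=cv2.INTER_CUBIC))
c,im=shot('top','top25.png')
```

```text
t 33.70 pos [ 503.2 -346.9  227.6] psi -69.71 tilt 0.70deg gap 46.5 F [-0.  -0.1 -0.7] j6 0.42
travel [-0.0878 -0.0025  0.0023] roll -0.01
```

View pics/wrist25.png

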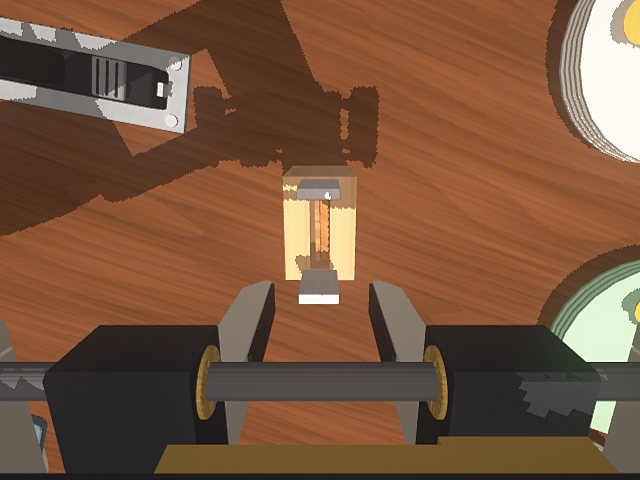

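View pics/s25c.png

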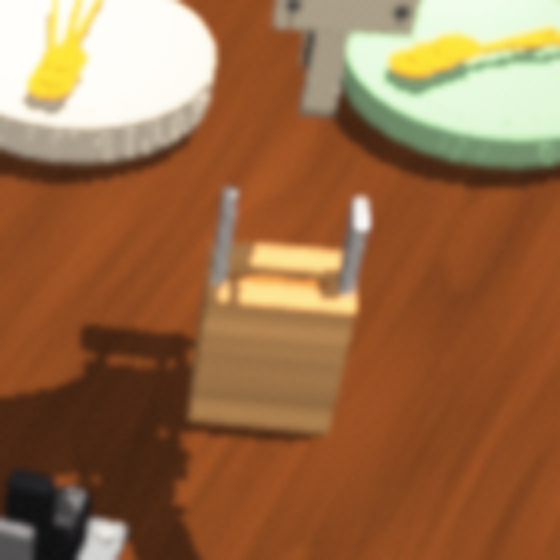

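Emit:
step_arm:
  travel:
    - [-0.03,0,0]
    - [-0.06,0,0]
    - [-0.085,0,0]
    - [-0.085,0,0]
    - [-0.085,0,0]
  roll: [0,0,0,0,0]
  claw: [0.5,0.5,0.5,0.5,0.5]

```text
t: 34.48
tool_pos: [422.4, -374.7, 223.3]
orientation: [-0.009, 0.984, 0.176, -0.001]
contact_force: [-0.0, -0.4, -0.1]
finger_gap: 46.2
```

Run:
```python
from h import *
c,im=shot('wrist','wrist26.png')
cv2.imwrite('pics/w26c.png',cv2.resize(im[40:220,260:390],None,fx=4,fy=3.2,interpolation=cv2.INTER_NEAREST))
c,im=shot('top','top26.png')
a=cv2.resize(im[225:310,140:410],None,fx=2.9,fy=2.9,interpolation=cv2.INTER_CUBIC); cv2.imwrite('pics/t26c.png',a)
c,im=shot('side','side26.png')
mv((420,-375,225),-69.7)
```

```text
t 34.62 pos [ 422.9 -374.7  223.7] psi -69.66 tilt 1.04deg gap 46.6 F [-0.8 -0.4 -0.8] j6 0.29
travel [-0.0028 -0.0007 -0.0013] roll 0.04
```

View pics/w26c.png

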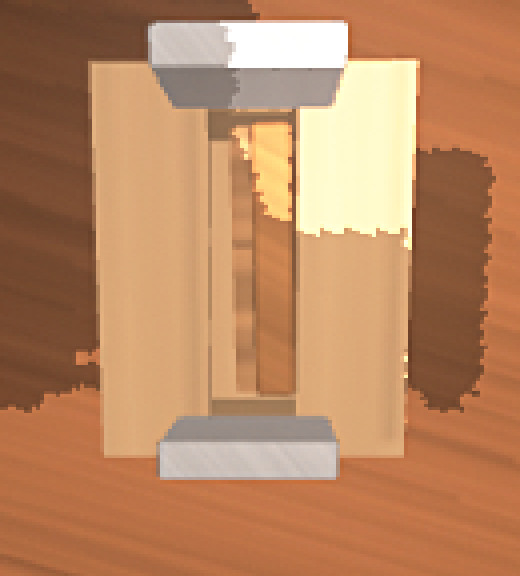

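View pics/side26.png

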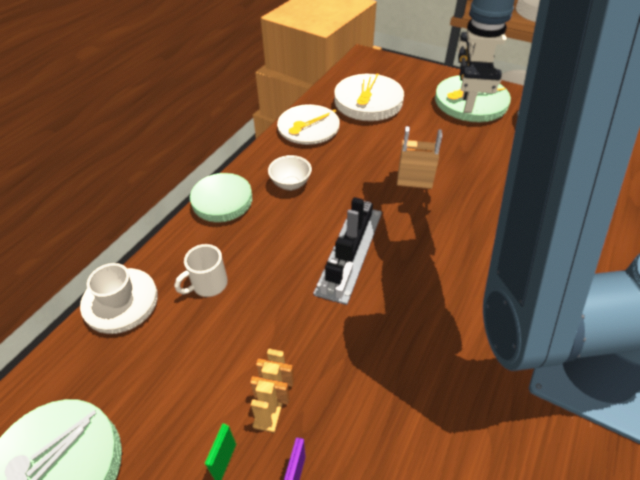

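View pics/t26c.png

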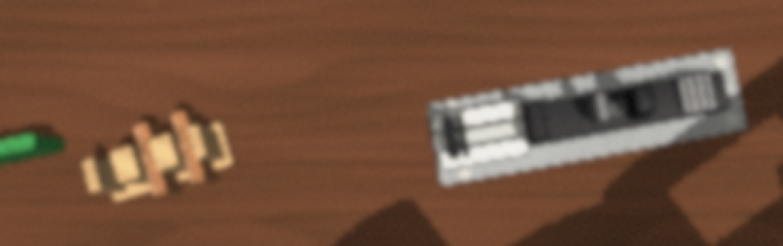

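```bash
python3 -c "
from h import *
s=bot.get_state();print(s['t'],s['contact_force'],np.abs(s['joint_vel']).max())
print(bot.hand_in())"
```

```text
34.625 [-0.84197774 -0.36487476 -0.75332484] 0.0035406143402420386
the job is handed in; nothing more can be done
None
```

I completed every step of the task and handed the job in at t ≈ 34.6 s. `hand_in` gave no verdict.

- **Clamping:** I took the tall coaster from the rack by its ends and stood it on the clamp bed. Four squeezes were made. The third stopped short, and the fourth stopped at about 8.6 mm of trigger travel, so the coaster was firmly gripped. I then left it gripped, hand off, for well over 2 s.
- **Release and stocking:** I held the release tab down with about 12 N until the jaw was seen open. I then pinched the coaster by its faces and lowered it about 50 mm into the slot (lower edge worked out at 50 mm) before letting go.

**Last checks:** The pictures show the coaster inside the box with its top below the lid, leaning slightly against one slot edge. The clamp is open with trigger and tab out. The square coasters, mug and bowl look to be where they were; I judged this by eye and did not measure it. The gripper is clear of everything, and the contact force reads about 1 N, which is noise.

**Disagreement:** The fingertips were not 22 mm ahead of the reported TCP. The side and wrist views put them level with it, and the tab contact put them up to 5 mm behind it. Because of this my first press on the tab did not reach it, and I corrected later heights accordingly. The tool also kept a tilt of about 0.9° after the squeezes, which I allowed for at the slot.

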